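# Exchange relays for returned heat sinks in the covered parts store and book it

### The arm

A 7-joint arm with a two-finger parallel gripper is mounted at the origin on a cart in front of the work surface, level with it; the furniture and walls round the work are solid. World frame = base frame: x ahead of the robot, y to its left, z up, the work surface at z = 0. Lengths are in mm, angles in rad, forces in N, time in s.
With the tool pointing down it reaches from about 400 to 900 mm from the base axis. Payload 5.6 kg.
Tool frame: the origin (TCP) lies midway between the tips of the shut fingers; the grasp point (between the pads) lies 19 mm behind it; z points along the fingers, y is the line along which they close (so a half turn about z gives the same grasp; the last joint's range is limited). The gripper opens to 92 mm and grips with 3 to 60 N. Pads are 20 mm wide; open, the fingers measure 128 mm over their backs; the gripper's body (75 mm by 189 mm) begins 69 mm behind the grasp point.
Start: joints at [-1.37, 0.468, -0.012, 1.603, 0.006, 1.071, -0.056], TCP at [156.946, 630.775, 214.592] pointing down, gripper open.
Joint ranges: [-2.53, 2.53], [-0.31, 2.02], [-1.57, 1.55], [0.28, 2.44], [-1.29, 4.43], [0.15, 1.84], [-2.92, 2.92]. Speed limits (rad/s): [2.57, 2.57, 3.14, 3.14, 3.14, 3.14, 3.14].

### API

Orientations are given as a unit quaternion [w, x, y, z].
In Python, from plant import readout, imaging, r gives the robot as it stands.
- The arm moves only by the tool play_rows, never from a script. Its argument "moves" is text: rows parted by semicolons, each of 6 numbers parted by spaces: the shift along the tool's x, y, z as a fraction of full scale, then the turn, a rotation vector about the tool's x, y, z as a fraction of full scale. In form: x y z rx ry rz; .... A call has 1 to 20 rows; each row shifts and turns the commanded pose from where the row before left it, along the tool's axes as they then stand; what a row does not reach is not made up. Full scale, the value 1, is 25 mm for a shift and 8 degrees for a turn. A row lasts 1/10 s, in which the tool goes at most 50 mm and 8.59 degrees, less where a joint would pass 70% of its speed; a pose out of reach is approached as far as the arm can. A call with a number of a shift or a turn outside -1 to 1 is refused whole. A call with a gripper value outside its range is refused whole. "claw" is the closure, from -1 (fully open) to 1 (shut), set as the call begins (left out, the last holds). The fingers move at their own pace and stop on an object; "grip_force" is the grip in N (left out, the last holds). Time passes only in rows, so rows that do not move let the fingers close. It gives the time, the measured TCP pose, the force, the opening and the grip force at its end, in the units of the state.
- readout.get_state(): the state, without advancing time (a new reading comes with each control period).
- imaging.get_image(name): name is "scene" or "top" or "wrist"; returns the picture (480x640x3 uint8, red, green, blue); there is no depth.
- imaging.camera_model(name): a dict with "fx", "fy", "cx", "cy" (pixels), "rvec" (rotation vector, rad) and "tvec" (3), from world to camera coordinates, as OpenCV has them. Camera axes: x right, y down, z forward; pixel columns grow to the right and rows downward; lengths in mm; the calibration is good to about 2 mm. A picture is of the moment at which its call begins: read the wrist's pose just before it. camera_model takes no time and is no camera call; for the wrist camera it gives the pose at the moment of the call.
- r.finish_job(): hands the job in; it is judged then, once.
The state is a dict: "time_s": time; "q": joint angles; "joint_vel": joint speeds; "joint_torque": joint torques, N m; "position": TCP position; "orientation": TCP orientation; "ft_force": force on the tool from outside, world axes, zero at the start; "ft_torque": the same for the moment, N m; "finger_gap": opening from 0.0 (shut) to 1.0 (fully open); "grasp_force": force on a finger pad.
Only numpy, scipy, OpenCV 4.12 (cv2) and the standard library are available. Lean on these libraries where they do the work, as an engineer would, in place of code of your own. Each camera call takes 0.05 s, during which the arm holds its last target. There are 200 camera calls.

### The job

Slide the blue cover of the spare-parts store aside onto its ledge, without lifting it out of its guides, and see what the pockets hold. Move every white relay from the store into the grey tray, and put the two returned black heat sinks from the tray into the store's pockets, with the one already there. Then slide the cover fully shut and book the exchange on the keypad: press yellow, then blue, then green, one key at a time, each fully down and released, and do not disturb the solder reel, screwdriver or torch.

Things in the scene. Friction and masses are not known exactly. Their poses are not given: they have to be found in the camera images.
- store: the spare-parts store, a low grey box fixed to the table, 264 x 154 mm; origin at table height under the centre of its pocket area, x towards its parking ledge, z up. Walls and ledge are 22 mm high, the cover lies on them; guide lips beside the cover (inner faces at y = -0.072 and 0.072) and stops before it (x = -0.064) and behind it (x = 0.190) rise to 27 mm
- store_pockets (a point): centre of the pocket floor (3 mm up), axes as the store's. Inside 120 (x) x 136 mm (y); ribs 2 mm thick, 3 mm high at x = 0 and y = -0.0225, 0.0225 part it into 2 x 3 pockets, centres x = -0.024, 0.024 and y = -0.044, 0, 0.044. A relay or heat sink starts within 4 mm of such a centre
- store_ledge (a point): centre of the ledge's top, 22 mm up, at x = 0.125 in the store's frame; the ledge runs from x = 0.060 to 0.190 there; the cover parks on it
- cover: loose blue cover plate, 126 (x) x 140 (y) x 4 mm, 0.25 kg, flat in the guides with 2 mm play each side; origin at the centre of its underside, axes as the store's. In its middle an upright black grip, 12 mm thick along x, 40 mm long along y, top 28 mm above the plate's underside. Shut at x = 0 in the store's frame (play 1 mm), fully open at x = 0.127, against the far stop
- relay_a: a white relay, 16 x 34 x 12 mm, 15 g; origin at the centre of its underside, x across the 16 mm width, y along the 34 mm length, z up. Starts flat in one of the six pockets, under the cover, its length along the store's y within 0.1 rad; may be absent (None): three to five of the five relays are there
- relay_b: a white relay, 16 x 34 x 12 mm, 15 g; origin at the centre of its underside, x across the 16 mm width, y along the 34 mm length, z up. Starts flat in one of the six pockets, under the cover, its length along the store's y within 0.1 rad; may be absent (None): three to five of the five relays are there
- relay_c: a white relay, 16 x 34 x 12 mm, 15 g; origin at the centre of its underside, x across the 16 mm width, y along the 34 mm length, z up. Starts flat in one of the six pockets, under the cover, its length along the store's y within 0.1 rad; may be absent (None): three to five of the five relays are there
- relay_d: a white relay, 16 x 34 x 12 mm, 15 g; origin at the centre of its underside, x across the 16 mm width, y along the 34 mm length, z up. Starts flat in one of the six pockets, under the cover, its length along the store's y within 0.1 rad; may be absent (None): three to five of the five relays are there
- relay_e: a white relay, 16 x 34 x 12 mm, 15 g; origin at the centre of its underside, x across the 16 mm width, y along the 34 mm length, z up. Starts flat in one of the six pockets, under the cover, its length along the store's y within 0.1 rad; may be absent (None): three to five of the five relays are there
- sink_a: a black finned heat sink, 16 x 22 x 12 mm, 20 g; origin at the centre of its underside, x across the 16 mm width, y along the 22 mm length, z up. Starts in one of the six pockets of the store and stays in the store
- sink_b: a black finned heat sink, 16 x 22 x 12 mm, 20 g; origin at the centre of its underside, x across the 16 mm width, y along the 22 mm length, z up. Returned stock: starts in the tray, its x along the tray's y within 0.15 rad, about 30 mm from the tray's centre along the tray's x, and belongs in the store
- sink_c: a black finned heat sink, 16 x 22 x 12 mm, 20 g; origin at the centre of its underside, x across the 16 mm width, y along the 22 mm length, z up. Returned stock: starts in the tray, its x along the tray's y within 0.15 rad, about 30 mm from the tray's centre along the tray's x, and belongs in the store
- tray: the loose grey tray, 130 (x) x 170 (y) x 24 mm high, walls and floor 4 mm, 0.4 kg, open above; origin at the centre of its underside, z up
- keypad: the white keypad, fixed to the table, 70 (x) x 170 (y) x 28 mm; origin at the centre of its underside. Its three keys stand in a row along its y at y = -0.052, 0 and 0.052, their order changing from start to start
- key_yellow_top (a point): centre of the top of the yellow key, a round cap 26 mm across that stands 10 mm above its 42 mm wide black collar and 22 mm above the keypad's face (50 mm above the table); pressed straight down
- key_blue_top (a point): centre of the top of the blue key, a round cap 26 mm across that stands 10 mm above its 42 mm wide black collar and 22 mm above the keypad's face (50 mm above the table); pressed straight down
- key_green_top (a point): centre of the top of the green key, a round cap 26 mm across that stands 10 mm above its 42 mm wide black collar and 22 mm above the keypad's face (50 mm above the table); pressed straight down
- key_yellow (a joint): slide of the yellow spring key: 0 up, 0.006 m fully down; counts as pressed beyond 0.004; springs back; about 2 N starts it, 5 N puts it fully down
- key_blue (a joint): slide of the blue spring key: 0 up, 0.006 m fully down; counts as pressed beyond 0.004; springs back; about 2 N starts it, 5 N puts it fully down
- key_green (a joint): slide of the green spring key: 0 up, 0.006 m fully down; counts as pressed beyond 0.004; springs back; about 2 N starts it, 5 N puts it fully down
- solder_reel: orange and silver solder reel, 54 mm wide, 36 mm high, standing behind the work; bystander
- screwdriver: red screwdriver, 160 mm long, lying behind the work; bystander
- torch: black pocket torch, 33 mm wide, 112 mm high, standing behind the work; bystander

How it is judged:
By the outcome, as a careful person would: the job done as asked, in the order asked, and still so for the second after the job is handed in, with the robot touching nothing.
Of relay_a, relay_b, relay_c, relay_d, relay_e only 3 to 5 are there at a start; the rules pass over those that are not, and their reading is None.
At some moment in a run one of tray may be knocked a few centimetres aside while the robot is not near it.
Once in a run the grip may slacken for a moment while it holds something.
It also fails if it takes over 210 s, if anything falls off the work surface, if the arm or the gripper's body presses on something with over 40 N, if the wrist force passes 120 N, or if a joint passes its speed limit or range.

## Working session

There is one attempt and no reset: what is moved stays moved. The work goes in short steps, Python scripts to look and compute and a tool call to move; the robot and the scene stay as the last step left them, time stands still between calls to the robot, and variables do not carry over. Pictures are saved under pics/ and viewed, at most 14 in all, crops included, and the job is handed in when it is done.

Besides the shell and the picture viewer there is one more tool, called as name(argument=value, ...), one argument or row to a line, values as JSON. play_rows: Moves the arm, as the interface text tells. Shift numbers are shares of 25 mm and turn numbers shares of 8 degrees, none past 1 either way. Its arguments: {"type":"object","properties":{"moves":{"type":"string"},"claw":{"type":"number"},"grip_force":{"type":"number"}},"required":["moves"]}

```bash
ls; mkdir -p pics; cat > h.py <<'E'
import numpy as np, cv2
from scipy.spatial.transform import Rotation as R
from plant import readout, imaging, r
def img(n): return imaging.get_image(n)
def save(n,im): cv2.imwrite(f'pics/{n}.png',cv2.cvtColor(im,cv2.COLOR_RGB2BGR))
def ray(cm,u,v,z):
    Rm=cv2.Rodrigues(np.array(cm['rvec'],float))[0]; t=np.array(cm['tvec'],float).ravel()
    d=Rm.T@np.array([(u-cm['cx'])/cm['fx'],(v-cm['cy'])/cm['fy'],1]); c=-Rm.T@t
    return c+d*(z-c[2])/d[2]
def proj(cm,p):
    Rm=cv2.Rodrigues(np.array(cm['rvec'],float))[0]; q=Rm@np.array(p,float)+np.array(cm['tvec'],float).ravel()
    return np.array([cm['fx']*q[0]/q[2]+cm['cx'],cm['fy']*q[1]/q[2]+cm['cy']])
E
python3 - <<'E'
from h import *
s=readout.get_state(); print(s['position'],s['orientation'],s['finger_gap'],s['time_s'],s['ft_force'])
print(R.from_quat(np.roll(s['orientation'],-1)).as_matrix().round(3))
for n in('top','scene'):
    save(n+'0',img(n)); cm=imaging.camera_model(n); print(n,cm)
E
```

```text
pics
[156.83048614 630.19642688 213.6193091 ] [-5.19372879e-05  1.21651309e-01  9.92572491e-01 -8.98580432e-04] 1.0007249039823916 0.0 [0.37931046 0.36557236 0.08136608]
[[-0.97   0.241 -0.   ]
 [ 0.241  0.97  -0.002]
 [-0.    -0.002 -1.   ]]
top {'fx': 476.6940699880382, 'fy': 476.6940699880382, 'cx': 326.33999471533684, 'cy': 234.94723298474833, 'rvec': array([ 2.10494769, -2.14269895,  0.19394209]), 'tvec': array([-96.63818951, 600.40464067, 793.89745106])}
scene {'fx': 526.0790248259113, 'fy': 526.0790248259113, 'cx': 324.57873015549706, 'cy': 246.42890711085323, 'rvec': array([ 2.04299948, -0.95382365,  0.50934511]), 'tvec': array([-470.28164943,  292.42967282,  678.69316117])}
```

View pics/top0.png

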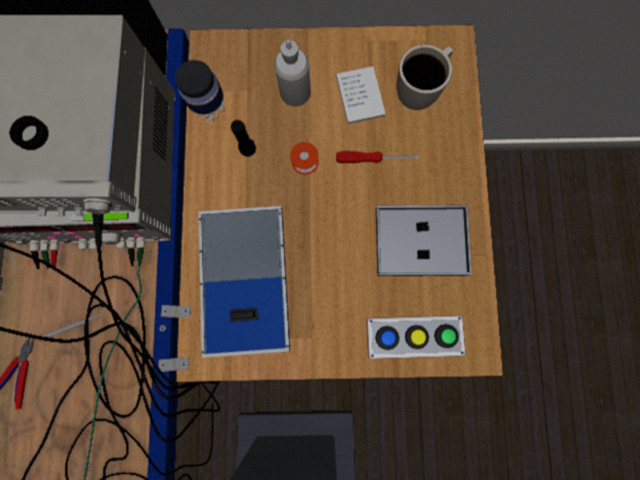

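View pics/scene0.png

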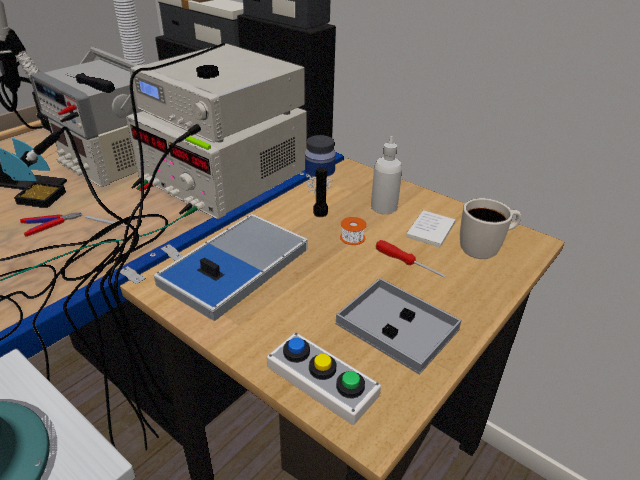

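The top view shows the store at left (cover blue around px 245,315, ledge at 242,245 towards the top), the tray at (423,240) with two sinks, and the keypad at (416,337) with blue, yellow and green from left to right. The arm isn't in view.

```bash
cat >> h.py <<'E'
def blobs(im,lo,hi,roi=None,amin=20):
    hsv=cv2.cvtColor(im,cv2.COLOR_RGB2HSV); m=cv2.inRange(hsv,np.array(lo),np.array(hi))
    if roi: 
        k=np.zeros_like(m); x0,y0,x1,y1=roi; k[y0:y1,x0:x1]=255; m&=k
    cs=cv2.findContours(m,cv2.RETR_EXTERNAL,cv2.CHAIN_APPROX_NONE)[0]
    return [c for c in cs if cv2.contourArea(c)>amin]
def rect(cm,c,z):
    P=np.array([ray(cm,*p[0],z)[:2] for p in c],np.float32); return cv2.minAreaRect(P)
E
python3 - <<'E'
from h import *
np.set_printoptions(precision=1,suppress=True)
im=img('top');cm=imaging.camera_model('top')
for p in [(180,30),(474,27),(502,376),(182,380)]: print('table',ray(cm,*p,0))
print('reel',ray(cm,305,157,36),'torch',ray(cm,238,125,112),ray(cm,247,150,0),'bottle',ray(cm,290,50,130))
for c in blobs(im,(100,150,60),(125,255,255),(195,200,295,360),500): print('cover',rect(cm,c,26),cv2.boundingRect(c))
for c in blobs(im,(0,0,0),(180,255,50),(380,205,470,275)): print('sink',rect(cm,c,16))
for n,(lo,hi) in dict(b=((100,150,60),(125,255,255)),y=((22,150,80),(35,255,255)),g=((50,120,60),(85,255,255))).items():
    for c in blobs(im,lo,hi,(365,315,470,360),60): print(n,rect(cm,c,50),cv2.boundingRect(c))
for nm,z,pts in [('store',22,[(199,212),(281,207),(288,352),(202,355)]),('tray',24,[(377,206),(467,206),(471,275),(377,275)]),('keypad',28,[(367,320),(462,317),(464,355),(370,358)])]:
    P=np.array([ray(cm,*p,z)[:2] for p in pts]); print(nm,P.tolist(),P.mean(0),cv2.minAreaRect(P.astype(np.float32)))
E
```

```text
table [1045.3  187.7    0. ]
table [1040.  -419.7    0. ]
table [ 345.3 -418.5    0. ]
table [348.1 157.    0. ]
reel [752.  -69.8  36. ] torch [784.9  42.6 112. ] [781.6  45.7   0. ] bottle [914.8 -49.5 130. ]
cover ((462.5395202636719, 42.976016998291016), (124.21918487548828, 138.79481506347656), 2.9598264694213867) (205, 277, 80, 76)
sink ((566.5449829101562, -285.4369812011719), (18.496179580688477, 15.016899108886719), 86.98539733886719)
sink ((619.68701171875, -287.15087890625), (20.5982723236084, 15.273294448852539), 88.95918273925781)
sink ((593.4407348632812, -366.6620178222656), (119.17274475097656, 6.9628071784973145), 1.426134705543518)
b ((418.0157470703125, -209.53512573242188), (25.992645263671875, 25.27347183227539), 89.00406646728516) (380, 330, 16, 16)
y ((418.7343444824219, -262.0985107421875), (24.105754852294922, 25.525964736938477), 87.13953399658203) (411, 329, 15, 16)
g ((418.73248291015625, -313.79498291015625), (24.571231842041016, 23.604320526123047), 89.00349426269531) (441, 329, 15, 15)
store [[652.7792806167154, 130.18401312562384], [659.5852594420371, -23.27428939699392], [395.08638874181, -35.678881998906604], [392.54086925348986, 116.66677897564757]] [525.  47.] ((523.932861328125, 47.2525634765625), (265.1801452636719, 153.608642578125), 2.68511700630188)
tray [[657.7148051485918, -202.8811343431527], [654.6304122624065, -370.8281647724897], [525.6148124494634, -368.8754647184949], [528.6556128004702, -198.118580115785]] [ 591.7 -285.2] ((591.6867065429688, -284.6466064453125), (170.783935546875, 129.1234588623047), 88.97978210449219)
keypad [[448.401919826661, -176.9538312141233], [450.70641661300317, -346.20177612950437], [384.97460080737835, -345.1396764649023], [382.6986878985458, -180.04610891129025]] [ 416.7 -262.1] ((416.6876220703125, -262.02532958984375), (65.73921966552734, 169.26361083984375), 0.7800993323326111)
```

play_rows(
  moves="0 0 -1 0 0 1;0 0 -1 0 0 1;0 0 -1 0 0 1;0 0 -1 0 0 1;0 0 0 0 0 1;0 0 0 0 0 1;0 0 0 0 0 1;0 0 0 0 0 1;0 0 0 0 0 1;0 0 0 0 0 0.15;-1 0.46 0 0 0 0;-1 0.46 0 0 0 0;-1 0.46 0 0 0 0;-1 0.46 0 0 0 0",
)

```text
time_s: 1.55
position: [208.2, 532.0, 314.4]
orientation: [0.0, 0.688, 0.725, -0.0]
ft_force: [-0.0, -0.9, -0.5]
finger_gap: 1.004
grasp_force: 0.0
```

play_rows(
  moves="-1 0.46 0 0 0 0;-1 0.46 0 0 0 0;-1 0.46 0 0 0 0;-1 0.46 0 0 0 0;-1 0.46 0 0 0 0;-1 0.46 0 0 0 0;-1 0.46 0 0 0 0;-1 0.46 0 0 0 0;-1 0.46 0 0 0 0;-1 0.46 0 0 0 0;-1 0.46 0 0 0 0;-1 0.46 0 0 0 0;-1 0.46 0 0 0 0;-1 0.46 0 0 0 0;-1 0.46 0 0 0 0;-1 0.46 0 0 0 0;-1 0.46 0 0 0 0;-1 0.46 0 0 0 0;-1 0.46 0 0 0 0;-1 0.46 0 0 0 0",
  claw=0,
)

```text
time_s: 3.55
position: [462.5, 44.1, 314.7]
orientation: [-0.0, 0.688, 0.725, 0.0]
ft_force: [1.0, 0.8, -0.0]
finger_gap: 0.504
grasp_force: 0.0
```

```bash
cat >> h.py <<'E'
np.set_printoptions(precision=1,suppress=True)
def pose():
    S=[readout.get_state() for _ in range(1)]; s=S[0]
    M=R.from_quat(np.roll(s['orientation'],-1)).as_matrix()
    print('t',round(s['time_s'],1),'pos',s['position'],'yaw(y)',round(np.degrees(np.arctan2(M[1,1],M[0,1])),2),'z',M[:,2].round(3),'gap',round(s['finger_gap']*92,1),'F',s['ft_force'],'gf',round(s['grasp_force'],1),'q7',round(s['q'][6],2))
    return s['position'],M
def delta(P):
    p,M=pose(); d=M.T@(np.array(P)-p); print('tool delta mm',d,'units',(d/25).round(2))
E
python3 - <<'E'
from h import *
pose(); cm=imaging.camera_model('wrist'); save('wr0',img('wrist')); print(cm); print('proj tcp grip',proj(cm,(462.5,43,50)))
pose()
E
```

```text
t 3.5 pos [462.5  44.1 314.7] yaw(y) 3.01 z [ 0.  0. -1.] gap 46.4 F [ 1.   0.8 -0. ] gf 0.0 q7 -0.08
{'fx': 369.2546348116765, 'fy': 369.2546348116765, 'cx': 321.415600780267, 'cy': 238.08371928657434, 'rvec': array([-2.9, -0.1, -0. ]), 'tvec': array([-464.3,  -32.7,  491.6])}
proj tcp grip [321.3 205.6]
t 3.6 pos [464.1  39.7 315. ] yaw(y) 2.68 z [ 0. -0. -1.] gap 46.1 F [ 0.3 -2.5  0.9] gf 0.0 q7 -0.08
```

View pics/wr0.png

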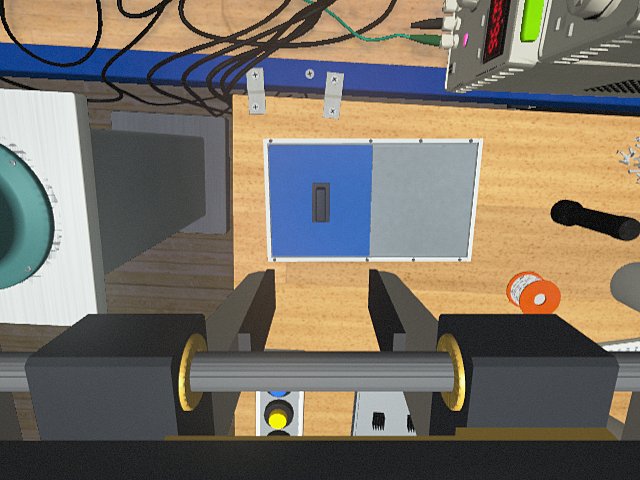

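The wrist view shows the closed cover, with its grip at px (320,203), where the ray predicted it. Image right is world +x and up is +y.

```bash
python3 - <<'E'
from h import *
cm=imaging.camera_model('wrist'); im=img('wrist')
for c in blobs(im,(0,0,0),(180,255,75),(295,165,345,240),50): print('grip',rect(cm,c,50),cv2.boundingRect(c))
for c in blobs(im,(100,120,50),(125,255,255),(262,140,380,265),2000): 
    rr=rect(cm,c,26);print('cover',rr)
    P=np.array(rr[0]+(34,))
delta(P)
E
```

```text
cover ((461.3622741699219, 43.38182067871094), (125.32734680175781, 138.3434295654297), 3.0429694652557373)
t 3.6 pos [463.2  41.7 314.9] yaw(y) 2.64 z [ 0. -0. -1.] gap 46.0 F [ 0.2 -0.8 -0.7] gf 0.0 q7 -0.08
tool delta mm [  2.1  -2.1 280.8] units [ 0.1 -0.1 11.2]
```

play_rows(
  moves="0.07 -0.06 1 0 0 0;0 0 1 0 0 0;0 0 1 0 0 0;0 0 1 0 0 0;0 0 1 0 0 0;0 0 1 0 0 0;0 0 1 0 0 0;0 0 1 0 0 0;0 0 1 0 0 0;0 0 0.8 0 0 0;0 0 0.6 0 0 0;0 0 0.5 0 0 0;0 0 0.4 0 0 0;0 0 0 0 0 0;0 0 0 0 0 0",
)

```text
time_s: 5.15
position: [460.8, 46.9, 32.3]
orientation: [0.0, 0.689, 0.724, 0.0]
ft_force: [0.8, -0.1, 0.7]
finger_gap: 0.504
grasp_force: 0.0
```

play_rows(
  moves="0 0 0 0 0 0;0 0 0 0 0 0;0 0 0 0 0 0;0 0 0 0 0 0;0 0 0 0 0 0",
  claw=1,
  grip_force=12,
)

```text
time_s: 5.65
position: [460.8, 46.9, 32.3]
orientation: [0.0, 0.689, 0.724, 0.0]
ft_force: [-0.3, 0.8, 1.2]
finger_gap: 0.13
grasp_force: 12.0
```

```bash
python3 - <<'E'
from h import *
pose()
E
```

```text
t 5.7 pos [460.8  46.9  32.3] yaw(y) 2.84 z [ 0.  0. -1.] gap 12.0 F [-0.3  0.8  1.2] gf 12.0 q7 0.37
```

play_rows(
  moves="0 0.2 0 0 0 0;0 0.4 0 0 0 0;0 0.5 0 0 0 0;0 0.5 0 0 0 0;0 0.5 0 0 0 0;0 0.5 0 0 0 0;0 0.5 0 0 0 0;0 0.5 0 0 0 0;0 0.5 0 0 0 0;0 0.4 0 0 0 0;0 0.3 0 0 0 0;0 0.2 0 0 0 0;0 0.1 0 0 0 0;0 0.1 0 0 0 0;0 0.1 0 0 0 0;0 0.1 0 0 0 0;0 0.1 0 0 0 0;0 0.1 0 0 0 0;0 0 0 0 0 0",
)

```text
time_s: 7.55
position: [590.5, 52.9, 30.4]
orientation: [-0.008, 0.689, 0.724, -0.007]
ft_force: [-23.7, -1.6, 18.0]
finger_gap: 0.189
grasp_force: 12.0
```

```bash
python3 - <<'E'
from h import *
pose(); im=img('top'); cm=imaging.camera_model('top'); save('t1',im[190:370,180:320].repeat(4,0).repeat(4,1))
pose()
E
```

```text
t 7.5 pos [590.5  52.9  30.4] yaw(y) 2.83 z [-0.  0. -1.] gap 17.4 F [-23.7  -1.6  18. ] gf 12.0 q7 0.35
t 7.6 pos [590.4  52.9  30.4] yaw(y) 2.83 z [-0.  0. -1.] gap 16.6 F [-23.9  -1.3  18.2] gf 12.0 q7 0.35
```

play_rows(
  moves="0 -0.08 -0.05 0 0 0;0 -0.06 0 0 0 0;0 0 0 0 0 0;0 0 0 0 0 0",
)

```text
time_s: 8.0
position: [587.9, 52.7, 30.6]
orientation: [-0.007, 0.689, 0.724, -0.006]
ft_force: [-17.0, -2.1, 4.3]
finger_gap: 0.132
grasp_force: 12.0
```

play_rows(
  moves="0 0 0 0 0 0;0 0 0 0 0 0;0 0 0 0 0 0;0 0 -0.5 0 0 0;0 0 -1 0 0 0;0 0 -1 0 0 0;0 0 -1 0 0 0;0 0 -1 0 0 0;0 0 -1 0 0 0;0 0 -1 0 0 0;0 -1 -1 0 0 0;0 -1 -1 0 0 0;0 -1 0 0 0 0;0 -1 0 0 0 0;0 -1 0 0 0 0;-0.8 0 0 0 0 0;-1 0 0 0 0 0;0 0 0 0 0 0;0 0 0 0 0 0",
  claw=0,
)

```text
time_s: 9.9
position: [474.9, 2.3, 246.8]
orientation: [0.0, 0.69, 0.724, 0.001]
ft_force: [-0.3, 0.2, -0.2]
finger_gap: 0.499
grasp_force: 0.0
```

```bash
python3 - <<'E'
from h import *
pose(); im=img('wrist'); save('w1',im); pose()
E
```

```text
t 9.9 pos [474.9   2.3 246.8] yaw(y) 2.74 z [ 0.  0. -1.] gap 45.9 F [-0.3  0.2 -0.2] gf 0.0 q7 0.12
t 9.9 pos [474.8   2.9 246.5] yaw(y) 2.82 z [ 0.  0. -1.] gap 46.3 F [ 0.6  0.4 -0.2] gf 0.0 q7 0.12
```

View pics/w1.png

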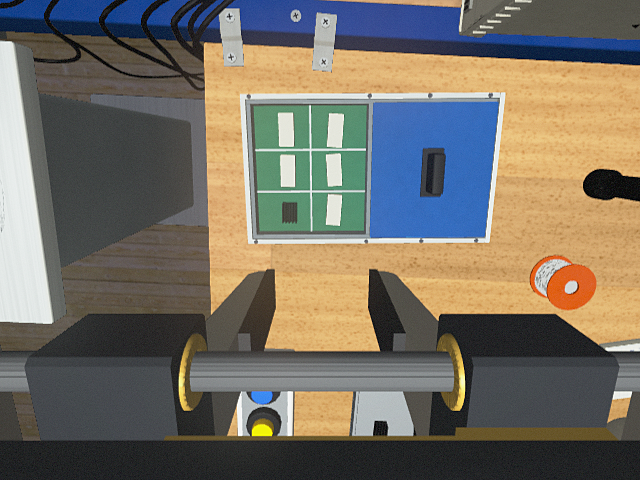

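The cover is fully open. All five relays are there, at px (286,129), (335,129), (288,170), (334,167) and (334,210), and the one sink is at (289,212). I'll measure them.

```bash
cat > meas.py <<'E'
from h import *
def longang(rc):
    B=cv2.boxPoints(rc); e=[B[1]-B[0],B[2]-B[1]]; v=max(e,key=np.linalg.norm); return (np.degrees(np.arctan2(v[1],v[0]))%180).round(1)
def tray():
    im=img('top');cm=imaging.camera_model('top')
    for c in blobs(im,(0,0,0),(180,255,50),(370,200,480,285)):
        rc=rect(cm,c,16)
        if max(rc[1])<30: print('sink top',np.array(rc[0]),np.array(rc[1]),longang(rc))
    return im,cm
def relays():
    cm=imaging.camera_model('wrist'); im=img('wrist')
    O=np.array([461.8,43.2]); a=np.radians(2.85); A=np.array([[np.cos(a),np.sin(a)],[-np.sin(a),np.cos(a)]])
    hsv=cv2.cvtColor(im,cv2.COLOR_RGB2HSV); g=cv2.inRange(hsv,np.array((50,60,40)),np.array((85,255,255)))
    P=cv2.findNonZero(g); 
    for nm,lo,hi in (('relay',(0,0,170),(180,50,255)),('sink',(0,0,0),(180,255,75))):
        for c in blobs(im,lo,hi,(200,60,640,300),60):
            rc=rect(cm,c,15)
            q=A@(np.array(rc[0])-O)
            if abs(q[0])<60 and abs(q[1])<68 and max(rc[1])<45: print(nm,np.array(rc[0]),np.array(rc[1]),'long',longang(rc),'store xy',q)
    return im,cm
E
python3 - <<'E'
from meas import *
pose(); im,cm=relays()
for c in blobs(im,(100,120,50),(125,255,255),(360,80,510,250),2000): print('cover',rect(cm,c,26))
for c in blobs(im,(50,60,40),(85,255,255),(240,90,380,250),300): print('green',rect(cm,c,3),cv2.boundingRect(c))
tray()
E
```

```text
t 9.9 pos [474.8   2.9 246.5] yaw(y) 2.82 z [ 0.  0. -1.] gap 46.3 F [ 0.6  0.4 -0.2] gf 0.0 q7 0.12
relay [488.7   2.9] [34.3 15.8] long 89.2 store xy [ 24.9 -41.6]
relay [436.7  42.7] [15.4 34. ] long 93.5 store xy [-25.    0.8]
relay [486.5  46.2] [15.7 34.6] long 96.4 store xy [24.8  1.7]
relay [433.7  85.4] [15.7 33.1] long 92.8 store xy [-26.   43.5]
sink [439.5  -2.8] [15.5 22.6] long 91.9 store xy [-24.5 -44.8]
cover ((587.8621215820312, 48.728397369384766), (125.64140319824219, 139.381103515625), 3.0774612426757812)
green ((494.3247985839844, -1.317342758178711), (59.17690658569336, 43.73494338989258), 2.817063808441162) (312, 193, 53, 39)
green ((433.19354248046875, -4.321325302124023), (58.63324737548828, 43.72677230834961), 2.817063808441162) (258, 193, 53, 39)
green ((430.37255859375, 41.53278350830078), (58.410526275634766, 41.430450439453125), 2.8180155754089355) (256, 152, 54, 39)
green ((491.9677734375, 45.09913635253906), (58.919376373291016, 42.502010345458984), 2.829613208770752) (312, 151, 54, 40)
green ((489.7401428222656, 91.12532043457031), (58.4642333984375, 43.29534912109375), 2.830475091934204) (312, 106, 55, 43)
green ((428.23333740234375, 88.072021484375), (58.661319732666016, 43.28277587890625), 2.8423197269439697) (254, 106, 56, 43)
sink top [ 565.9 -285.4] [19.  13.1] 89.0
sink top [ 619.7 -286.4] [19.2 15.3] 89.0
```

play_rows(
  moves="-0.03 0.56 1 0 0 0;0 0 1 0 0 0;0 0 1 0 0 0;0 0 1 0 0 0;0 0 1 0 0 0;0 0 1 0 0 0;0 0 1 0 0 0;0 0 0 0 0 0;0 0 0 0 0 0;0 0 0 0 0 0",
  claw=0.39,
)

```text
time_s: 11.05
position: [489.3, 2.6, 71.9]
orientation: [0.001, 0.689, 0.724, 0.001]
ft_force: [0.2, 0.3, 0.3]
finger_gap: 0.303
grasp_force: 0.0
```

```bash
python3 - <<'E'
from h import *
delta((488.7,2.9,6))
E
```

```text
t 11.1 pos [489.3   2.6  71.9] yaw(y) 2.84 z [ 0.  0. -1.] gap 27.9 F [0.2 0.3 0.3] gf 0.0 q7 0.42
tool delta mm [ 0.3 -0.7 65.9] units [ 0.  -0.   2.6]
```

Well aligned, so go down, grip, and lift.

play_rows(
  moves="0 0 0.8 0 0 0;0 0 0.7 0 0 0;0 0 0.6 0 0 0;0 0 0.5 0 0 0;0 0 0 0 0 0;0 0 0 0 0 0",
)

```text
time_s: 11.65
position: [488.6, 2.2, 6.1]
orientation: [0.0, 0.69, 0.724, 0.0]
ft_force: [-0.1, -0.7, 0.1]
finger_gap: 0.301
grasp_force: 0.0
```

play_rows(
  moves="0 0 0 0 0 0;0 0 0 0 0 0;0 0 0 0 0 0;0 0 0 0 0 0;0 0 -0.4 0 0 0;0 0 -0.8 0 0 0;0 0 -1 0 0 0;0 0 -1 0 0 0;0 0 -1 0 0 0;0 0 -1 0 0 0;0 0 0 0 0 0",
  claw=1,
  grip_force=15,
)

```text
time_s: 12.75
position: [490.3, 2.5, 138.8]
orientation: [0.001, 0.689, 0.724, 0.003]
ft_force: [-0.3, 0.3, -0.6]
finger_gap: 0.174
grasp_force: 15.0
```

```bash
python3 - <<'E'
from h import *
delta((618.7,-235,110))
E
```

```text
t 12.8 pos [490.3   2.5 138.8] yaw(y) 2.82 z [ 0.  0. -1.] gap 16.0 F [-0.3  0.3 -0.6] gf 15.0 q7 0.32
tool delta mm [-243.6  116.4   29.1] units [-9.7  4.7  1.2]
```

play_rows(
  moves="-0.97 0.47 0 0 0 0;-0.97 0.47 0 0 0 0;-0.97 0.47 0 0 0 0;-0.97 0.47 0 0 0 0;-0.97 0.47 0 0 0 0;-0.97 0.47 0 0 0 0;-0.97 0.47 0 0 0 0;-0.97 0.47 0 0 0 0;-0.97 0.47 0 0 0 0;-0.97 0.47 0 0 0 0;0 0 0 0 0 0;0 0 0 0 0 0",
)

```text
time_s: 13.95
position: [616.7, -234.2, 134.7]
orientation: [-0.001, 0.69, 0.724, -0.0]
ft_force: [-0.2, 0.3, -0.8]
finger_gap: 0.172
grasp_force: 15.0
```

```bash
python3 - <<'E'
from meas import *
pose(); t=img('top'); w=img('wrist'); save('c2',np.vstack([cv2.resize(t[180:380,320:500],(600,667))[:600][:,:],]) ); save('both2',cv2.resize(np.hstack([t[120:400,300:620],w[:280,160:480]]),(800,350)))
s=img('scene'); save('s2',s)
E
```

```text
t 13.9 pos [ 616.7 -234.2  134.7] yaw(y) 2.76 z [-0.  0. -1.] gap 15.9 F [-0.2  0.3 -0.8] gf 15.0 q7 0.75
```

View pics/both2.png

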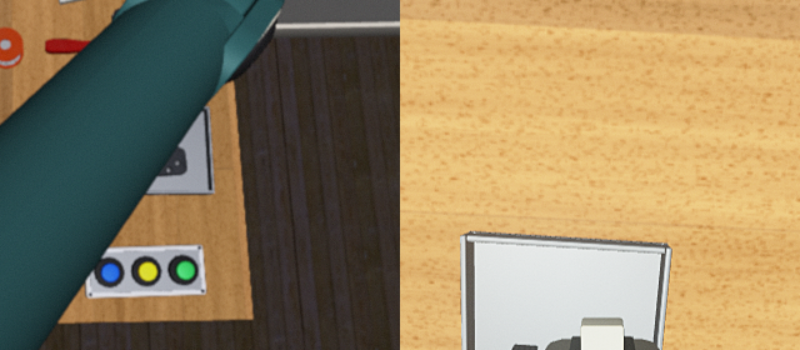

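The top view is blocked by the arm. The wrist view shows the tray's +y rim, with corners near px (212,188) and (374,196), and the relay held above it.

```bash
python3 - <<'E'
from meas import *
cm=imaging.camera_model('wrist')
a=ray(cm,212,188,24);b=ray(cm,374,196,24);print(a,b)
m=(a+b)/2; d=(b-a)/np.linalg.norm(b-a); n=np.array([d[1],-d[0],0]); c=m+n*85*1; print('tray centre est',c,'yaw',np.degrees(np.arctan2(d[1],d[0])))
pose()
E
```

```text
[ 532.  -199.8   24. ] [ 655.7 -199.6   24. ]
tray centre est [ 594.  -284.7   24. ] yaw 0.07828213467026145
t 14.1 pos [ 617.3 -232.5  135.3] yaw(y) 2.9 z [-0.  0. -1.] gap 15.8 F [ 0.1 -0.2  0. ] gf 15.0 q7 0.75
```

play_rows(
  moves="-0.1 -0.04 1 0 0 0;0 0 1 0 0 0;0 0 1 0 0 0;0 0 0.8 0 0 0;0 0 0.6 0 0 0;0 0 0.4 0 0 0;0 0 0.25 0 0 0;0 0 0 0 0 0;0 0 0 0 0 0",
)

```text
time_s: 15.0
position: [617.3, -236.9, 10.3]
orientation: [0.001, 0.689, 0.724, 0.0]
ft_force: [0.6, 0.2, -0.1]
finger_gap: 0.172
grasp_force: 15.0
```

play_rows(
  moves="0 0 0 0 0 0;0 0 0 0 0 0;0 0 0 0 0 0;0 0 -0.4 0 0 0;0 0 -0.8 0 0 0;0 0 -1 0 0 0;0 0 -1 0 0 0;0 0 -1 0 0 0;-0.5 0 -1 0 0 0;-1 0 -1 0 0 0;-1 0 -0.5 0 0 0;-1 -1 0 0 0 0;0 0 0 0 0 0;0 0 0 0 0 0",
  claw=0.52,
)

```text
time_s: 16.4
position: [595.6, -326.3, 178.8]
orientation: [0.001, 0.69, 0.723, 0.0]
ft_force: [0.2, -0.5, 0.1]
finger_gap: 0.238
grasp_force: 0.0
```

```bash
python3 - <<'E'
from meas import *
pose();w=img('wrist'); save('w3',w);pose()
E
```

```text
t 16.4 pos [ 595.6 -326.3  178.8] yaw(y) 2.68 z [ 0. -0. -1.] gap 21.9 F [ 0.2 -0.5  0.1] gf 0.0 q7 0.86
t 16.4 pos [ 596.5 -324.8  178.2] yaw(y) 2.81 z [ 0.  0. -1.] gap 21.7 F [-0.  -0.   0.1] gf 0.0 q7 0.86
```

View pics/w3.png

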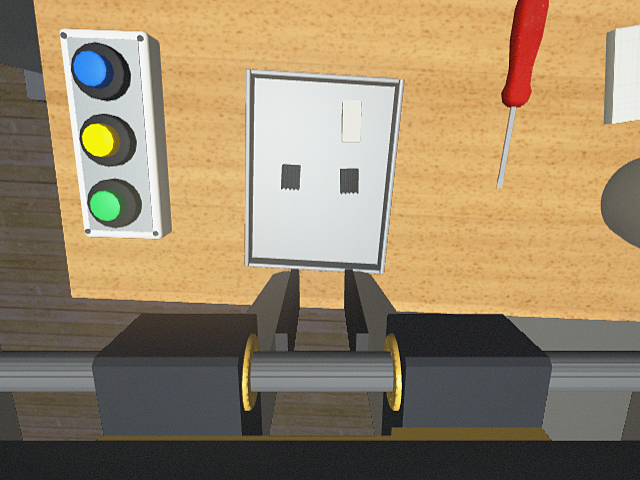

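The relay lies in the tray at px (351,121), and the sinks are at (290,177) and (349,180).

```bash
cat >> meas.py <<'E'
def wtray():
    """tray rim/contents from the wrist camera"""
    pose(); cm=imaging.camera_model('wrist'); im=img('wrist')
    for c in blobs(im,(0,0,0),(180,255,75),(200,60,430,268),60):
        rc=rect(cm,c,16)
        if max(rc[1])<40: print('sink',np.array(rc[0]),np.array(rc[1]),longang(rc))
    hsv=cv2.cvtColor(im,cv2.COLOR_RGB2HSV).astype(int)
    wood=cv2.inRange(hsv.astype(np.uint8),np.array((8,60,60)),np.array((25,255,255)))
    m=cv2.morphologyEx(255-wood,cv2.MORPH_OPEN,np.ones((5,5)))
    for c in cv2.findContours(m,cv2.RETR_EXTERNAL,cv2.CHAIN_APPROX_NONE)[0]:
        rc=rect(cm,c,24)
        if cv2.contourArea(c)>8000: print('big',np.array(rc[0]),np.array(rc[1]),rc[2],cv2.boundingRect(c))
    for c in blobs(im,(0,0,0),(180,60,255),(170,60,430,268),60):
        pass
    return im,cm
E
python3 - <<'E'
from meas import *
im,cm=wtray()
Q=[ray(cm,*p,24) for p in [(248,70),(402,80),(383,271),(246,265)]];print(np.array(Q),np.mean(Q,0))
for p in [(342,100),(360,101),(360,142),(343,141)]: print('relay',ray(cm,*p,16))
for p in [(281,165),(299,165),(341,169),(357,169),(358,192)]: print('sinkpt',ray(cm,*p,16))
E
```

```text
t 16.4 pos [ 596.5 -324.8  178.2] yaw(y) 2.81 z [ 0.  0. -1.] gap 21.7 F [-0.  -0.   0.1] gf 0.0 q7 0.86
big [ 599.7 -402.6] [693.1 409.6] 2.693213701248169 (0, 71, 640, 409)
big [ 420.4 -262.1] [ 78.7 170.2] 0.747381865978241 (59, 30, 111, 210)
[[ 530.8 -200.1   24. ]
 [ 656.7 -201.4   24. ]
 [ 656.  -366.6   24. ]
 [ 529.1 -366.9   24. ]] [ 593.1 -283.7   24. ]
relay [ 609.  -218.3   16. ]
relay [ 624.3 -218.4   16. ]
relay [ 626.8 -252.    16. ]
relay [ 612.  -251.9   16. ]
sinkpt [ 558.5 -275.1   16. ]
sinkpt [ 574.4 -274.3   16. ]
sinkpt [ 611.7 -276.    16. ]
sinkpt [ 625.9 -275.3   16. ]
sinkpt [ 628.3 -295.6   16. ]
```

```bash
python3 - <<'E'
from h import *
delta((619.3,-285.6,7.5))
E
```

```text
t 16.5 pos [ 596.9 -324.1  177.8] yaw(y) 2.9 z [ 0.  0. -1.] gap 22.0 F [-0.   0.3 -0.4] gf 0.0 q7 0.86
tool delta mm [ 37.2  24.1 170.3] units [1.5 1.  6.8]
```

play_rows(
  moves="0.75 0.48 0.5 0 0 0;0.75 0.48 1 0 0 0;0 0 1 0 0 0;0 0 1 0 0 0;0 0 0.8 0 0 0;0 0 0 0 0 0;0 0 0 0 0 0",
  claw=0.46,
)

```text
time_s: 17.2
position: [619.0, -284.6, 69.0]
orientation: [-0.001, 0.689, 0.725, -0.0]
ft_force: [0.5, -0.3, -0.0]
finger_gap: 0.27
grasp_force: 0.0
```

```bash
python3 - <<'E'
from h import *
delta((619.3,-285.6,7.5))
E
```

```text
t 17.2 pos [ 619.  -284.6   69. ] yaw(y) 2.95 z [-0.  0. -1.] gap 24.9 F [ 0.5 -0.3 -0. ] gf 0.0 q7 0.85
tool delta mm [-1.1  0.3 61.4] units [-0.   0.   2.5]
```

play_rows(
  moves="0 0 0.8 0 0 0;0 0 0.7 0 0 0;0 0 0.6 0 0 0;0 0 0.36 0 0 0;0 0 0 0 0 0;0 0 0 0 0 0",
)

```text
time_s: 17.8
position: [618.3, -287.0, 8.1]
orientation: [0.0, 0.69, 0.724, -0.0]
ft_force: [-0.3, 0.4, -0.9]
finger_gap: 0.267
grasp_force: 0.0
```

play_rows(
  moves="0 0 0 0 0 0;0 0 0 0 0 0;0 0 0 0 0 0;0 0 0 0 0 0;0 0 -0.4 0 0 0;0 0 -0.8 0 0 0;0 0 -1 0 0 0;0 0 -1 0 0 0;0 0 -1 0 0 0;0 0 -0.5 0 0 0;0 0 0 0 0 0",
  claw=1,
)

```text
time_s: 18.9
position: [619.5, -287.2, 128.6]
orientation: [0.002, 0.689, 0.724, 0.001]
ft_force: [0.3, 0.5, -1.1]
finger_gap: 0.184
grasp_force: 15.0
```

```bash
python3 - <<'E'
from h import *
delta((487.7,0.5,72))
E
```

```text
t 18.9 pos [ 619.5 -287.2  128.6] yaw(y) 2.83 z [ 0. -0. -1.] gap 16.9 F [ 0.3  0.5 -1.1] gf 15.0 q7 0.82
tool delta mm [ 294.  -117.7   55.6] units [11.8 -4.7  2.2]
```

play_rows(
  moves="0.98 -0.39 0 0 0 0;0.98 -0.39 0 0 0 0;0.98 -0.39 0 0 0 0;0.98 -0.39 0 0 0 0;0.98 -0.39 0 0 0 0;0.98 -0.39 0 0 0 0;0.98 -0.39 0 0 0 0;0.98 -0.39 0 0 0 0;0.98 -0.39 0 0 0 0;0.98 -0.39 0 0 0 0;0.98 -0.39 0.5 0 0 0;0.98 -0.39 0.7 0 0 0;0 0 1 0 0 0;0 0 0 0 0 0;0 0 0 0 0 0",
)

```text
time_s: 20.4
position: [486.5, 0.6, 70.4]
orientation: [-0.0, 0.69, 0.724, -0.001]
ft_force: [0.1, -0.5, 0.3]
finger_gap: 0.182
grasp_force: 15.0
```

```bash
python3 - <<'E'
from h import *
delta((487.7,0.5,7.5))
E
```

```text
t 20.4 pos [486.5   0.6  70.4] yaw(y) 2.78 z [-0. -0. -1.] gap 16.7 F [ 0.1 -0.5  0.3] gf 15.0 q7 0.44
tool delta mm [-0.1  1.3 62.9] units [-0.   0.1  2.5]
```

play_rows(
  moves="0 0.04 0.8 0 0 0;0 0 0.7 0 0 0;0 0 0.6 0 0 0;0 0 0.35 0 0 0;0 0 0 0 0 0;0 0 0 0 0 0",
)

```text
time_s: 21.0
position: [488.3, 1.0, 9.7]
orientation: [0.0, 0.69, 0.724, 0.0]
ft_force: [0.7, 0.9, -0.1]
finger_gap: 0.179
grasp_force: 15.0
```

play_rows(
  moves="0 0 0 0 0 0;0 0 0 0 0 0;0 0 0 0 0 0;0 0 -0.4 0 0 0;0 0 -0.8 0 0 0;0 0 -1 0 0 0;1 0 -1 0 0 0;0.85 0 0 0 0 0;0 0 0 0 0 0;0 0 0 0 0 0",
  claw=0.42,
)

```text
time_s: 22.0
position: [485.5, 47.7, 89.8]
orientation: [0.0, 0.689, 0.725, 0.0]
ft_force: [0.4, 0.1, -0.2]
finger_gap: 0.291
grasp_force: 0.0
```

```bash
python3 - <<'E'
from meas import *
delta((486.5,46.2,6)); im,cm=relays(); save('w4',im)
E
```

```text
t 22.0 pos [485.5  47.7  89.8] yaw(y) 2.89 z [ 0.  0. -1.] gap 26.8 F [ 0.4  0.1 -0.2] gf 0.0 q7 0.31
tool delta mm [-1.5  0.9 83.8] units [-0.1  0.   3.4]
relay [486.6  25.5] [37.3  1.5] long 2.9 store xy [ 23.9 -18.9]
relay [425.8  22.4] [40.9  1.5] long 2.9 store xy [-37.  -18.9]
relay [486.2  46.5] [16.  35.2] long 96.3 store xy [24.6  2.1]
relay [436.6  43.8] [15.9 35.9] long 92.3 store xy [-25.1   1.9]
relay [433.8  85.5] [16.  33.8] long 93.1 store xy [-25.9  43.6]
sink [488.   12.3] [15.   5.4] long 2.9 store xy [ 24.7 -32.1]
sink [461.8  18.1] [11.4 19.8] long 91.9 store xy [ -1.3 -25. ]
sink [512.   21.8] [11.4 22. ] long 93.9 store xy [ 49.1 -23.9]
```

View pics/w4.png

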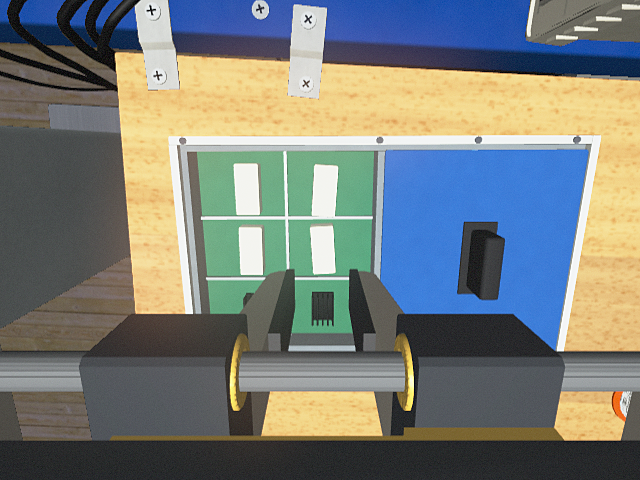

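The sink sits in its pocket at px (322,308). The remaining relays are at (247,189), (325,190), (251,250) and (322,250).

play_rows(
  moves="-0.05 0.03 1 0 0 0;0 0 0.9 0 0 0;0 0 0.7 0 0 0;0 0 0.5 0 0 0;0 0 0.25 0 0 0;0 0 0 0 0 0;0 0 0 0 0 0",
)

```text
time_s: 22.75
position: [486.8, 45.9, 6.0]
orientation: [0.0, 0.69, 0.724, 0.0]
ft_force: [0.1, 0.6, 0.5]
finger_gap: 0.289
grasp_force: 0.0
```

play_rows(
  moves="0 0 0 0 0 0;0 0 0 0 0 0;0 0 0 0 0 0;0 0 0 0 0 0;0 0 -0.4 0 0 0;0 0 -0.8 0 0 0;0 0 -1 0 0 0;0 0 -1 0 0 0;0 0 -1 0 0 0;0 0 -0.8 0 0 0;0 0 0 0 0 0",
  claw=1,
)

```text
time_s: 23.85
position: [488.0, 46.7, 133.1]
orientation: [0.001, 0.689, 0.724, 0.002]
ft_force: [0.0, 0.1, 0.3]
finger_gap: 0.17
grasp_force: 15.0
```

```bash
python3 - <<'E'
from h import *
cm=imaging.camera_model('wrist')
delta((566,-235,130))
E
```

```text
t 23.9 pos [488.   46.7 133.1] yaw(y) 2.83 z [ 0.  0. -1.] gap 15.7 F [0.  0.1 0.3] gf 15.0 q7 0.25
tool delta mm [-285.2   63.9    2.9] units [-11.4   2.6   0.1]
```

play_rows(
  moves="-0.95 0.21 0 0 0 0;-0.95 0.21 0 0 0 0;-0.95 0.21 0 0 0 0;-0.95 0.21 0 0 0 0;-0.95 0.21 0 0 0 0;-0.95 0.21 0 0 0 0;-0.95 0.21 0 0 0 0;-0.95 0.21 0 0 0 0;-0.95 0.21 0 0 0 0;-0.95 0.21 0 0 0 0;-0.95 0.21 0 0 0 0;-0.95 0.21 0 0 0 0;0 0 0 0 0 0;0 0 0 0 0 0",
)

```text
time_s: 25.25
position: [562.6, -235.1, 129.6]
orientation: [-0.001, 0.69, 0.724, -0.0]
ft_force: [1.1, 0.1, 0.5]
finger_gap: 0.172
grasp_force: 15.0
```

```bash
cat >> meas.py <<'E'
def rim():
    """tray's +y rim from the wrist view: tray-grey blob's top corners"""
    cm=imaging.camera_model('wrist'); im=img('wrist'); pose()
    hsv=cv2.cvtColor(im,cv2.COLOR_RGB2HSV)
    wood=cv2.inRange(hsv,np.array((5,50,50)),np.array((28,255,255)))
    m=255-wood; m[:,:]=cv2.morphologyEx(m,cv2.MORPH_OPEN,np.ones((5,5)))
    P=np.array([ray(cm,u,v,24)[:2] for v in range(60,330,2) for u in range(60,560,2) if m[v,u]])
    P=P[(P[:,0]>495)&(P[:,0]<700)&(P[:,1]>-300)&(P[:,1]<-160)]
    H=[]
    for x in np.arange(P[:,0].min(),P[:,0].max(),4):
        q=P[abs(P[:,0]-x)<2]
        if len(q): H.append((x,q[:,1].max()))
    H=np.array(H); e=H[H[:,1]>np.median(H[:,1])-6]; e=e[abs(e[:,1]-np.median(e[:,1]))<12]
    k=np.polyfit(e[:,0],e[:,1],1); print('rim x',e[0,0],e[-1,0],'y mid',np.median(e[:,1]),'yaw',np.degrees(np.arctan(k[0])))
    return im,cm
E
python3 - <<'E'
from meas import *
im,cm=rim(); save('w5',im)
E
```

```text
t 25.3 pos [ 562.8 -234.2  129.7] yaw(y) 2.84 z [-0.  0. -1.] gap 15.9 F [0.4 0.3 0.1] gf 15.0 q7 0.8
rim x 527.5867369884886 655.5867369884886 y mid -199.25168734459393 yaw -0.36519010300653504
```

play_rows(
  moves="0 0.13 1 0 0 0;0 0 1 0 0 0;0 0 1 0 0 0;0 0 0.8 0 0 0;0 0 0.6 0 0 0;0 0 0.3 0 0 0;0 0 0.15 0 0 0;0 0 0 0 0 0;0 0 0 0 0 0",
)

```text
time_s: 26.2
position: [567.2, -235.3, 10.1]
orientation: [0.001, 0.689, 0.724, 0.0]
ft_force: [0.5, -0.7, -0.5]
finger_gap: 0.17
grasp_force: 15.0
```

play_rows(
  moves="0 0 0 0 0 0;0 0 0 0 0 0;0 0 0 0 0 0;0 0 -0.4 0 0 0;0 0 -0.8 0 0 0;0 0 -1 0 0 0;-1 0 -0.8 0 0 0;-1 0 0 0 0 0;0 0 0 0 0 0;0 0 0 0 0 0",
  claw=0.46,
)

```text
time_s: 27.2
position: [568.9, -285.3, 84.8]
orientation: [-0.0, 0.69, 0.724, 0.0]
ft_force: [0.8, 0.6, 0.6]
finger_gap: 0.272
grasp_force: 0.0
```

```bash
python3 - <<'E'
from meas import *
im,cm=wtray(); delta((566.5,-285.5,7.5))
E
```

```text
t 27.2 pos [ 568.9 -285.3   84.8] yaw(y) 2.76 z [ 0.  0. -1.] gap 25.0 F [0.8 0.6 0.6] gf 0.0 q7 0.9
sink [ 565.7 -290.3] [15.5 14.2] 2.1
big [ 569.3 -318.1] [493.6 297.5] 2.7121429443359375 (0, 60, 640, 420)
t 27.2 pos [ 569.  -284.2   84.3] yaw(y) 2.83 z [-0.  0. -1.] gap 24.7 F [-0.1  0.6 -0.3] gf 0.0 q7 0.9
tool delta mm [-1.2 -2.6 76.8] units [-0.1 -0.1  3.1]
```

play_rows(
  moves="-0.03 -0.1 1 0 0 0;0 0 0.8 0 0 0;0 0 0.6 0 0 0;0 0 0.4 0 0 0;0 0 0.27 0 0 0;0 0 0 0 0 0;0 0 0 0 0 0",
)

```text
time_s: 27.95
position: [567.0, -286.1, 8.0]
orientation: [0.0, 0.689, 0.724, 0.0]
ft_force: [-0.1, 0.1, -0.2]
finger_gap: 0.27
grasp_force: 0.0
```

play_rows(
  moves="0 0 0 0 0 0;0 0 0 0 0 0;0 0 0 0 0 0;0 0 0 0 0 0;0 0 -0.4 0 0 0;0 0 -0.8 0 0 0;0 0 -1 0 0 0;0 0 -1 0 0 0;0 0 -1 0 0 0;0 0 -0.5 0 0 0;0 0 0 0 0 0",
  claw=1,
)

```text
time_s: 29.05
position: [567.6, -286.3, 127.0]
orientation: [0.001, 0.689, 0.724, 0.001]
ft_force: [0.6, -0.5, -0.9]
finger_gap: 0.178
grasp_force: 15.0
```

```bash
python3 - <<'E'
from h import *
delta((485.5,44.5,72))
E
```

```text
t 29.1 pos [ 567.6 -286.3  127. ] yaw(y) 2.83 z [ 0. -0. -1.] gap 16.4 F [ 0.6 -0.5 -0.9] gf 15.0 q7 0.88
tool delta mm [334.5 -65.8  54.4] units [13.4 -2.6  2.2]
```

play_rows(
  moves="0.95 -0.19 0 0 0 0;0.95 -0.19 0 0 0 0;0.95 -0.19 0 0 0 0;0.95 -0.19 0 0 0 0;0.96 -0.19 0 0 0 0;0.96 -0.19 0 0 0 0;0.96 -0.19 0 0 0 0;0.96 -0.19 0 0 0 0;0.96 -0.19 0 0 0 0;0.96 -0.19 0 0 0 0;0.96 -0.19 0 0 0 0;0.96 -0.19 0 0 0 0;0.96 -0.19 0.5 0 0 0;0.96 -0.19 0.7 0 0 0;0 0 1 0 0 0;0 0 0 0 0 0;0 0 0 0 0 0",
)

```text
time_s: 30.75
position: [483.1, 44.6, 69.6]
orientation: [-0.0, 0.69, 0.724, -0.001]
ft_force: [-0.1, -0.2, 0.9]
finger_gap: 0.178
grasp_force: 15.0
```

```bash
python3 - <<'E'
from h import *
delta((485.5,44.5,7.5))
E
```

```text
t 30.8 pos [483.1  44.6  69.6] yaw(y) 2.77 z [-0. -0. -1.] gap 16.4 F [-0.1 -0.2  0.9] gf 15.0 q7 0.36
tool delta mm [-0.1  2.5 62.1] units [-0.   0.1  2.5]
```

play_rows(
  moves="0 0.08 0.8 0 0 0;0 0 0.7 0 0 0;0 0 0.6 0 0 0;0 0 0.35 0 0 0;0 0 0 0 0 0;0 0 0 0 0 0",
)

```text
time_s: 31.35
position: [486.1, 45.2, 9.2]
orientation: [0.0, 0.69, 0.724, 0.0]
ft_force: [1.4, -0.0, -0.4]
finger_gap: 0.183
grasp_force: 15.0
```

play_rows(
  moves="0 0 0 0 0 0;0 0 0 0 0 0;0 0 0 0 0 0;0 0 -0.4 0 0 0;0 0 -0.8 0 0 0;0 0 -1 0 0 0;0.85 0.1 -1 0 0 0;0.85 0.1 0 0 0 0;0 0 0 0 0 0;0 0 0 0 0 0",
  claw=0.42,
)

```text
time_s: 32.35
position: [488.3, 88.2, 89.1]
orientation: [0.0, 0.689, 0.725, 0.0]
ft_force: [0.1, 0.1, -0.1]
finger_gap: 0.287
grasp_force: 0.0
```

```bash
python3 - <<'E'
from meas import *
im,cm=relays(); delta((488.3,87.5,6))
O=np.array([461.5,43.3]);a=np.radians(2.85)
# relay in (24,44): white pixels inside its pocket
hsv=cv2.cvtColor(im,cv2.COLOR_RGB2HSV); m=cv2.inRange(hsv,np.array((0,0,170)),np.array((180,50,255)))
A=np.array([[np.cos(a),np.sin(a)],[-np.sin(a),np.cos(a)]])
P=np.array([ray(cm,u,v,15)[:2] for v in range(60,300) for u in range(200,480) if m[v,u]]); Q=(P-O)@A.T
k=(abs(Q[:,0]-24)<18)&(abs(Q[:,1]-45)<19); rc=cv2.minAreaRect(P[k].astype(np.float32)); print(rc,Q[k].mean(0),P[k].mean(0))
E
```

```text
relay [436.1  55. ] [15.4 14.8] long 89.6 store xy [-25.1  13.1]
relay [488.   88.2] [37.8 36.4] long 2.9 store xy [28.4 43.6]
sink [485.7  54.8] [15.   9.1] long 2.9 store xy [24.5 10.4]
sink [464.7  57.8] [11.4 17.5] long 91.9 store xy [ 3.6 14.5]
sink [514.7  62.6] [11.4 22. ] long 93.9 store xy [53.8 16.7]
t 32.4 pos [488.2  87.5  88.9] yaw(y) 2.81 z [-0. -0. -1.] gap 26.7 F [-0.2 -0.   0.8] gf 0.0 q7 0.25
tool delta mm [ 0.   0.1 82.9] units [0.  0.  3.3]
((485.1546325683594, 88.38160705566406), (32.167930603027344, 35.66554260253906), 2.8847832679748535) [26.  42.8] [485.4  87.3]
```

play_rows(
  moves="0 -0.07 1 0 0 0;0 0 0.9 0 0 0;0 0 0.7 0 0 0;0 0 0.45 0 0 0;0 0 0.25 0 0 0;0 0 0 0 0 0;0 0 0 0 0 0",
)

```text
time_s: 33.1
position: [487.3, 87.8, 6.8]
orientation: [0.0, 0.69, 0.724, 0.0]
ft_force: [-0.0, 0.3, -0.1]
finger_gap: 0.292
grasp_force: 0.0
```

play_rows(
  moves="0 0 0 0 0 0;0 0 0 0 0 0;0 0 0 0 0 0;0 0 0 0 0 0;0 0 -0.4 0 0 0;0 0 -0.8 0 0 0;0 0 -1 0 0 0;0 0 -1 0 0 0;0 0 -1 0 0 0;0 0 -0.8 0 0 0;0 0 0 0 0 0",
  claw=1,
)

```text
time_s: 34.2
position: [488.4, 88.6, 133.9]
orientation: [0.001, 0.689, 0.724, 0.002]
ft_force: [0.1, 0.0, 0.2]
finger_gap: 0.174
grasp_force: 15.0
```

```bash
python3 - <<'E'
from h import *
delta((593,-283,130))
E
```

```text
t 34.2 pos [488.4  88.6 133.9] yaw(y) 2.83 z [ 0.  0. -1.] gap 16.0 F [0.1 0.  0.2] gf 15.0 q7 0.19
tool delta mm [-376.3   86.1    3.5] units [-15.1   3.4   0.1]
```

play_rows(
  moves="-0.95 0.24 0 0 0 0;-0.95 0.24 0 0 0 0;-0.95 0.24 0 0 0 0;-0.95 0.24 0 0 0 0;-0.95 0.24 0 0 0 0;-0.95 0.24 0 0 0 0;-0.95 0.24 0 0 0 0;-0.95 0.24 0 0 0 0;-0.95 0.24 0 0 0 0;-0.95 0.24 0 0 0 0;-0.95 0.24 0 0 0 0;-0.95 0.24 0 0 0 0;-0.95 0.24 0 0 0 0;-0.95 0.24 0 0 0 0;-0.95 0.24 0 0 0 0;-0.95 0.24 0 0 0 0;-0.95 0.24 0 0 0 0;-0.95 0.24 0 0 0 0;0 0 0 0 0 0;0 0 0 0 0 0",
)

```text
time_s: 36.2
position: [614.9, -333.4, 130.1]
orientation: [-0.001, 0.69, 0.724, -0.0]
ft_force: [0.8, 0.2, -0.6]
finger_gap: 0.171
grasp_force: 15.0
```

```bash
python3 - <<'E'
from meas import *
im,cm=rim(); save('w6',im); delta((618,-335,8))
E
```

```text
t 36.2 pos [ 615.3 -332.4  130.2] yaw(y) 2.84 z [-0.  0. -1.] gap 15.7 F [ 0.2  0.6 -1.1] gf 15.0 q7 0.9
rim x 527.5325562742303 655.5325562742303 y mid -208.81827403529877 yaw 2.7582446354228285
t 36.2 pos [ 615.3 -332.4  130.2] yaw(y) 2.84 z [-0.  0. -1.] gap 15.7 F [ 0.2  0.6 -1.1] gf 15.0 q7 0.9
tool delta mm [ -2.9   2.7 122.2] units [-0.1  0.1  4.9]
```

View pics/w6.png

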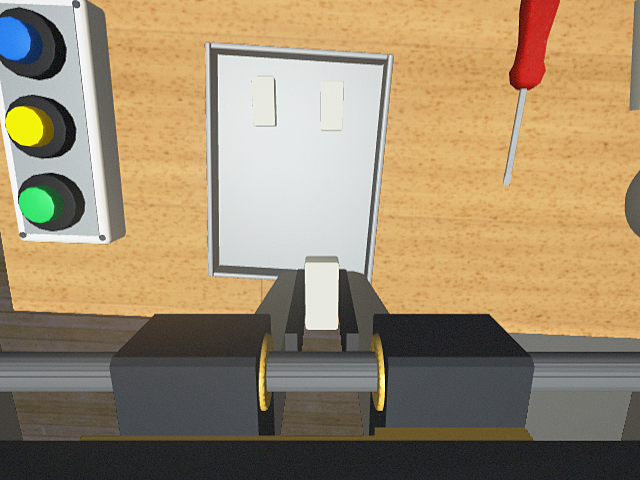

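The tray hasn't moved. It holds two relays, at px (264,101) and (331,106), and the third is in the gripper.

play_rows(
  moves="-0.1 0.1 1 0 0 0;0 0 1 0 0 0;0 0 1 0 0 0;0 0 0.8 0 0 0;0 0 0.6 0 0 0;0 0 0.3 0 0 0;0 0 0.15 0 0 0;0 0 0 0 0 0;0 0 0 0 0 0",
)

```text
time_s: 37.15
position: [619.0, -336.3, 11.0]
orientation: [0.001, 0.689, 0.724, 0.0]
ft_force: [0.2, 0.1, -0.5]
finger_gap: 0.17
grasp_force: 15.0
```

play_rows(
  moves="0 0 0 0 0 0;0 0 0 0 0 0;0 0 0 0 0 0;0 0 -0.4 0 0 0;0 0 -0.8 0 0 0;0 0 -1 0 0 0;0 0 -1 0 0 0;0 0 -1 0 0 0;0 0 0 0 0 0",
  claw=0.46,
)

```text
time_s: 38.05
position: [620.7, -337.8, 121.0]
orientation: [0.004, 0.69, 0.724, 0.001]
ft_force: [0.1, -0.4, 0.1]
finger_gap: 0.27
grasp_force: 0.0
```

```bash
python3 - <<'E'
from h import *
delta((436.6,43.2,80))
E
```

```text
t 38.0 pos [ 620.7 -337.8  121. ] yaw(y) 2.82 z [ 0. -0. -1.] gap 24.8 F [ 0.1 -0.4  0.1] gf 0.0 q7 0.91
tool delta mm [ 389.8 -165.5   38.2] units [15.6 -6.6  1.5]
```

play_rows(
  moves="0.97 -0.41 0 0 0 0;0.97 -0.41 0 0 0 0;0.97 -0.41 0 0 0 0;0.97 -0.41 0 0 0 0;0.97 -0.41 0 0 0 0;0.97 -0.41 0 0 0 0;0.97 -0.41 0 0 0 0;0.97 -0.41 0 0 0 0;0.97 -0.41 0 0 0 0;0.97 -0.41 0 0 0 0;0.97 -0.41 0 0 0 0;0.97 -0.41 0 0 0 0;0.97 -0.41 0 0 0 0;0.97 -0.41 0 0 0 0;0.97 -0.41 0.5 0 0 0;0.97 -0.41 0.5 0 0 0;0 0 0 0 0 0;0 0 0 0 0 0",
  claw=0.42,
)

```text
time_s: 39.85
position: [435.6, 43.7, 90.3]
orientation: [0.0, 0.689, 0.725, 0.0]
ft_force: [-0.7, -0.8, -0.2]
finger_gap: 0.289
grasp_force: 0.0
```

```bash
python3 - <<'E'
from meas import *
relays(); delta((436.6,43.2,6))
E
```

```text
relay [497.4  25.9] [43.7  1.5] long 2.9 store xy [ 34.7 -19.1]
relay [436.6  22.8] [37.4  1.5] long 2.9 store xy [-26.2 -19.1]
relay [436.6  43.7] [15.4 35.8] long 92.9 store xy [-25.2   1.8]
relay [433.7  85.3] [16.  33.7] long 92.9 store xy [-25.9  43.4]
sink [439.1   8.5] [14.3  6.1] long 2.9 store xy [-24.4 -33.5]
sink [489.7  11.5] [11.8  6.9] long 2.9 store xy [ 26.3 -33.1]
sink [411.8  11. ] [11.6 13.7] long 92.9 store xy [-51.5 -29.7]
sink [462.1  17.9] [11.5 22.8] long 93.9 store xy [ -1.  -25.3]
sink [485.2  46.3] [17.8 22.9] long 92.9 store xy [23.5  2. ]
t 39.9 pos [436.1  43.1  90.6] yaw(y) 2.81 z [ 0.  0. -1.] gap 26.5 F [-0.6  0.2 -0.3] gf 0.0 q7 0.31
tool delta mm [ 0.1  0.4 84.6] units [0.  0.  3.4]
```

play_rows(
  moves="0 0.02 1 0 0 0;0 0 0.9 0 0 0;0 0 0.7 0 0 0;0 0 0.5 0 0 0;0 0 0.28 0 0 0;0 0 0 0 0 0;0 0 0 0 0 0",
)

```text
time_s: 40.6
position: [436.7, 43.0, 6.1]
orientation: [0.0, 0.69, 0.724, 0.0]
ft_force: [0.4, -0.1, -0.4]
finger_gap: 0.294
grasp_force: 0.0
```

play_rows(
  moves="0 0 0 0 0 0;0 0 0 0 0 0;0 0 0 0 0 0;0 0 0 0 0 0;0 0 -0.4 0 0 0;0 0 -0.8 0 0 0;0 0 -1 0 0 0;0 0 -1 0 0 0;0 0 -1 0 0 0;0 0 -0.8 0 0 0;0 0 0 0 0 0",
  claw=1,
)

```text
time_s: 41.7
position: [437.4, 44.1, 132.9]
orientation: [0.001, 0.689, 0.724, 0.002]
ft_force: [-0.2, 0.6, -0.5]
finger_gap: 0.173
grasp_force: 15.0
```

```bash
python3 - <<'E'
from h import *
delta((566,-335,130))
E
```

```text
t 41.7 pos [437.4  44.1 132.9] yaw(y) 2.84 z [ 0.  0. -1.] gap 15.9 F [-0.2  0.6 -0.5] gf 15.0 q7 0.23
tool delta mm [-385.1  109.6    2.4] units [-15.4   4.4   0.1]
```

play_rows(
  moves="-0.96 0.28 0 0 0 0;-0.96 0.28 0 0 0 0;-0.96 0.28 0 0 0 0;-0.96 0.28 0 0 0 0;-0.96 0.28 0 0 0 0;-0.96 0.28 0 0 0 0;-0.96 0.28 0 0 0 0;-0.96 0.28 0 0 0 0;-0.96 0.28 0 0 0 0;-0.96 0.28 0 0 0 0;-0.96 0.28 0 0 0 0;-0.96 0.28 0 0 0 0;-0.96 0.28 0 0 0 0;-0.96 0.28 0 0 0 0;-0.96 0.28 0 0 0 0;-0.96 0.28 0 0 0 0;0 0 0 0 0 0;0 0 0 0 0 0",
)

```text
time_s: 43.5
position: [565.9, -334.2, 129.4]
orientation: [-0.001, 0.69, 0.724, -0.0]
ft_force: [0.3, 1.3, 0.9]
finger_gap: 0.173
grasp_force: 15.0
```

```bash
python3 - <<'E'
from meas import *
im,cm=rim(); save('w7',im); delta((565.5,-335,8))
E
```

```text
t 43.5 pos [ 566.2 -333.3  129.5] yaw(y) 2.83 z [-0.  0. -1.] gap 15.7 F [ 0.2 -0.6 -0.5] gf 15.0 q7 0.96
rim x 527.0155602363108 655.0155602363108 y mid -207.38350673194955 yaw 2.76406051982886
t 43.5 pos [ 566.2 -333.3  129.5] yaw(y) 2.83 z [-0.  0. -1.] gap 15.7 F [ 0.2 -0.6 -0.5] gf 15.0 q7 0.96
tool delta mm [ -1.8  -0.6 121.5] units [-0.1 -0.   4.9]
```

play_rows(
  moves="-0.05 0 1 0 0 0;0 0 1 0 0 0;0 0 1 0 0 0;0 0 0.8 0 0 0;0 0 0.6 0 0 0;0 0 0.3 0 0 0;0 0 0.15 0 0 0;0 0 0 0 0 0;0 0 0 0 0 0",
)

```text
time_s: 44.45
position: [567.3, -336.1, 10.2]
orientation: [0.001, 0.69, 0.724, 0.0]
ft_force: [0.3, 0.6, -0.1]
finger_gap: 0.173
grasp_force: 15.0
```

play_rows(
  moves="0 0 0 0 0 0;0 0 0 0 0 0;0 0 0 0 0 0;0 0 -0.4 0 0 0;0 0 -0.8 0 0 0;0 0 -1 0 0 0;0 0 -1 0 0 0;0 0 -1 0 0 0;0 0 0 0 0 0",
  claw=0.46,
)

```text
time_s: 45.35
position: [569.0, -337.6, 119.9]
orientation: [0.004, 0.69, 0.724, 0.001]
ft_force: [0.5, 0.4, -0.7]
finger_gap: 0.27
grasp_force: 0.0
```

```bash
python3 - <<'E'
from h import *
delta((433.7,84.8,90))
E
```

```text
t 45.4 pos [ 569.  -337.6  119.9] yaw(y) 2.81 z [ 0. -0. -1.] gap 24.9 F [ 0.5  0.4 -0.7] gf 0.0 q7 0.97
tool delta mm [ 428.6 -114.7   27.4] units [17.1 -4.6  1.1]
```

play_rows(
  moves="0.95 -0.25 0 0 0 0;0.95 -0.25 0 0 0 0;0.95 -0.25 0 0 0 0;0.95 -0.25 0 0 0 0;0.95 -0.25 0 0 0 0;0.95 -0.25 0 0 0 0;0.95 -0.25 0 0 0 0;0.95 -0.25 0 0 0 0;0.95 -0.25 0 0 0 0;0.95 -0.25 0 0 0 0;0.95 -0.25 0 0 0 0;0.95 -0.25 0 0 0 0;0.95 -0.25 0 0 0 0;0.95 -0.25 0 0 0 0;0.95 -0.25 0 0 0 0;0.95 -0.25 0 0 0 0;0.95 -0.25 0.5 0 0 0;0.95 -0.25 0.5 0 0 0;0 0 0 0 0 0;0 0 0 0 0 0",
  claw=0.42,
)

```text
time_s: 47.35
position: [433.4, 85.7, 89.6]
orientation: [0.0, 0.689, 0.725, 0.0]
ft_force: [0.9, -0.3, -0.2]
finger_gap: 0.292
grasp_force: 0.0
```

```bash
python3 - <<'E'
from meas import *
relays(); delta((433.7,85.0,6))
E
```

```text
relay [433.4  85.5] [37.2 37.9] long 92.9 store xy [-26.2  43.6]
sink [486.6  55.2] [13.3  9.9] long 2.9 store xy [25.4 10.8]
sink [459.9  59.8] [11.4 22.1] long 93.9 store xy [-1.1 16.7]
t 47.4 pos [433.9  85.1  89.8] yaw(y) 2.79 z [ 0.  0. -1.] gap 26.4 F [-0.4 -0.3  0.3] gf 0.0 q7 0.24
tool delta mm [-0.1 -0.3 83.8] units [-0.  -0.   3.4]
```

play_rows(
  moves="0 0.02 1 0 0 0;0 0 0.9 0 0 0;0 0 0.7 0 0 0;0 0 0.5 0 0 0;0 0 0.25 0 0 0;0 0 0 0 0 0;0 0 0 0 0 0",
)

```text
time_s: 48.1
position: [434.6, 85.3, 6.2]
orientation: [0.0, 0.69, 0.724, 0.0]
ft_force: [0.2, -0.3, -0.8]
finger_gap: 0.289
grasp_force: 0.0
```

play_rows(
  moves="0 0 0 0 0 0;0 0 0 0 0 0;0 0 0 0 0 0;0 0 0 0 0 0;0 0 -0.4 0 0 0;0 0 -0.8 0 0 0;0 0 -1 0 0 0;0 0 -1 0 0 0;0 0 -1 0 0 0;0 0 -0.8 0 0 0;0 0 0 0 0 0",
  claw=1,
)

```text
time_s: 49.2
position: [435.3, 86.5, 132.9]
orientation: [0.0, 0.689, 0.724, 0.002]
ft_force: [0.0, -0.2, 0.1]
finger_gap: 0.17
grasp_force: 15.0
```

```bash
python3 - <<'E'
from h import *
delta((592,-285,130))
E
```

```text
t 49.2 pos [435.3  86.5 132.9] yaw(y) 2.85 z [ 0.  0. -1.] gap 15.7 F [ 0.  -0.2  0.1] gf 15.0 q7 0.16
tool delta mm [-378.8  138.1    2.4] units [-15.2   5.5   0.1]
```

play_rows(
  moves="-0.95 0.35 0 0 0 0;-0.95 0.35 0 0 0 0;-0.95 0.35 0 0 0 0;-0.95 0.35 0 0 0 0;-0.95 0.35 0 0 0 0;-0.95 0.35 0 0 0 0;-0.95 0.35 0 0 0 0;-0.95 0.35 0 0 0 0;-0.95 0.35 0 0 0 0;-0.95 0.35 0 0 0 0;-0.95 0.35 0 0 0 0;-0.95 0.35 0 0 0 0;-0.95 0.35 0 0 0 0;-0.95 0.35 0 0 0 0;-0.95 0.35 0 0 0 0;-0.95 0.35 0 0 0 0;0 0 0 0 0 0;0 0 0 0 0 0",
)

```text
time_s: 51.0
position: [591.5, -286.8, 129.4]
orientation: [-0.001, 0.69, 0.724, -0.0]
ft_force: [-0.4, 1.1, -0.7]
finger_gap: 0.173
grasp_force: 15.0
```

```bash
python3 - <<'E'
from meas import *
im,cm=rim(); save('w8',im); delta((592.5,-285,8))
E
```

```text
t 51.0 pos [ 591.8 -285.8  129.5] yaw(y) 2.83 z [-0.  0. -1.] gap 15.9 F [ 0.2  1.3 -1.2] gf 15.0 q7 0.89
rim x 528.6089075427741 656.6089075427741 y mid -201.55215042022064 yaw -0.6635185419299205
t 51.0 pos [ 591.8 -285.8  129.5] yaw(y) 2.83 z [-0.  0. -1.] gap 15.9 F [ 0.2  1.3 -1.2] gf 15.0 q7 0.89
tool delta mm [  0.6   0.9 121.5] units [0.  0.  4.9]
```

View pics/w8.png

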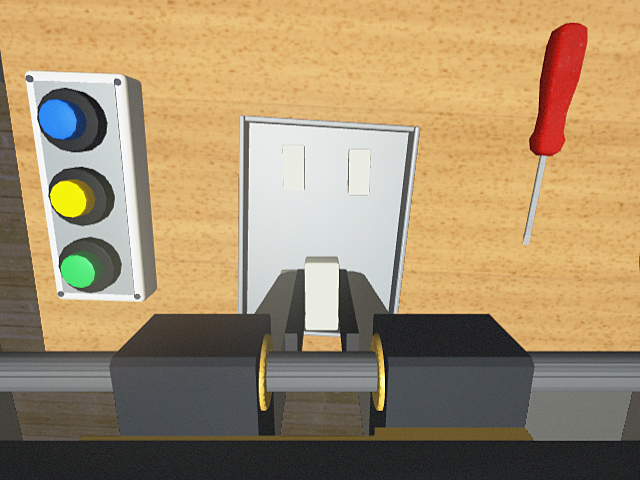

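The tray is in place with the relays at px (293,167) and (358,171), so the middle spot is free for the fifth.

play_rows(
  moves="0 0.03 1 0 0 0;0 0 1 0 0 0;0 0 1 0 0 0;0 0 0.8 0 0 0;0 0 0.6 0 0 0;0 0 0.3 0 0 0;0 0 0.15 0 0 0;0 0 0 0 0 0;0 0 0 0 0 0",
)

```text
time_s: 51.95
position: [593.8, -287.2, 10.2]
orientation: [0.001, 0.689, 0.724, 0.0]
ft_force: [-0.2, -0.9, -0.9]
finger_gap: 0.176
grasp_force: 15.0
```

play_rows(
  moves="0 0 0 0 0 0;0 0 0 0 0 0;0 0 0 0 0 0;0 0 -0.4 0 0 0;0 0 -0.8 0 0 0;0 0 -1 0 0 0;0 0 -1 0 0 0;0 0 -1 0 0 0;-1 0 -1 0 0 0;-1 0 -1 0 0 0;0 0 0 0 0 0;0 0 0 0 0 0",
  claw=0.46,
)

```text
time_s: 53.15
position: [595.7, -337.2, 165.8]
orientation: [0.001, 0.69, 0.724, 0.001]
ft_force: [0.5, -0.2, 0.0]
finger_gap: 0.267
grasp_force: 0.0
```

```bash
python3 - <<'E'
from meas import *
pose(); im=img('wrist'); save('w9',im); delta((588,49.5,100))
E
```

```text
t 53.1 pos [ 595.7 -337.2  165.8] yaw(y) 2.75 z [ 0. -0. -1.] gap 24.6 F [ 0.5 -0.2  0. ] gf 0.0 q7 0.93
t 53.2 pos [ 595.6 -335.7  164.5] yaw(y) 2.84 z [ 0.  0. -1.] gap 24.9 F [-0.2  1.3 -0.8] gf 0.0 q7 0.93
tool delta mm [385.1  11.4  65. ] units [15.4  0.5  2.6]
```

View pics/w9.png

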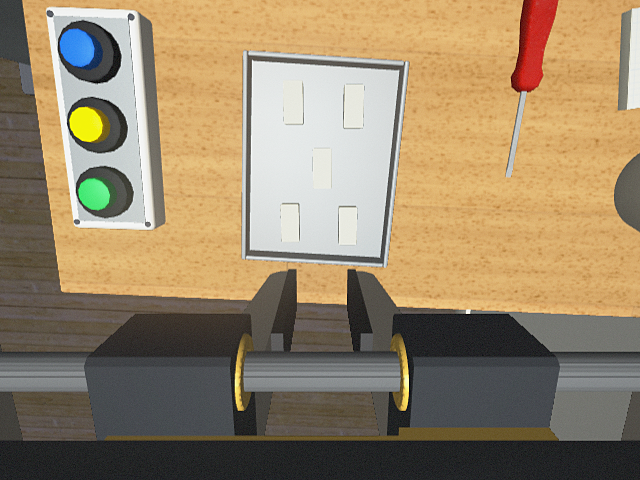

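All five relays lie flat in the tray. Now the cover.

play_rows(
  moves="0.96 0.03 0 0 0 0;0.96 0.03 0 0 0 0;0.96 0.03 0 0 0 0;0.96 0.03 0 0 0 0;0.96 0.03 0 0 0 0;0.96 0.03 0 0 0 0;0.96 0.03 0 0 0 0;0.96 0.03 0 0 0 0;0.96 0.03 0 0 0 0;0.96 0.03 0 0 0 0;0.96 0.03 0 0 0 0;0.96 0.03 0 0 0 0;0.96 0.03 0 0 0 0;0.96 0.03 0 0 0 0;0.96 0.03 0 0 0 0;0.96 0.03 0 0 0 0;0 0 0 0 0 0;0 0 0 0 0 0",
  claw=0,
)

```text
time_s: 55.0
position: [587.7, 48.4, 163.5]
orientation: [-0.001, 0.689, 0.725, -0.001]
ft_force: [-0.5, -0.8, 0.1]
finger_gap: 0.503
grasp_force: 0.0
```

```bash
python3 - <<'E'
from meas import *
im,cm=relays(); save('w10',im)
for c in blobs(im,(100,120,50),(125,255,255),(150,60,560,330),2000): print('cover',rect(cm,c,26),cv2.boundingRect(c))
delta((588,49.5,32))
E
```

```text
sink [490.    1.8] [18.8 24. ] long 93.0 store xy [ 26.1 -42.7]
sink [488.7  46.2] [22.9 16.8] long 89.1 store xy [27.   1.7]
cover ((588.0167236328125, 49.246429443359375), (125.17263793945312, 138.4561004638672), 3.118436813354492) (245, 143, 155, 160)
cover ((643.8148193359375, 176.29054260253906), (17.0970458984375, 246.61314392089844), 89.83639526367188) (243, 60, 317, 32)
t 55.0 pos [588.   47.2 163.9] yaw(y) 2.85 z [-0. -0. -1.] gap 45.8 F [ 0.1 -0.   0.6] gf 0.0 q7 0.33
tool delta mm [  2.4   0.2 131.9] units [0.1 0.  5.3]
```

View pics/w10.png

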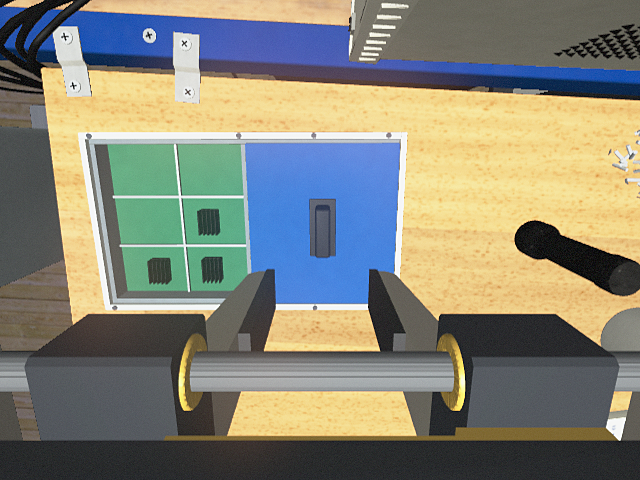

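Three sinks lie flat in their pockets, at px (208,221), (159,271) and (212,269), and there are no relays left. I'll grip the cover at (322,228) and slide it shut.

play_rows(
  moves="0.1 0 1 0 0 0;0 0 1 0 0 0;0 0 1 0 0 0;0 0 1 0 0 0;0 0 0.6 0 0 0;0 0 0.4 0 0 0;0 0 0.25 0 0 0;0 0 0 0 0 0;0 0 0 0 0 0",
)

```text
time_s: 55.95
position: [589.3, 49.7, 33.8]
orientation: [0.0, 0.69, 0.724, 0.0]
ft_force: [0.3, -0.6, 0.3]
finger_gap: 0.498
grasp_force: 0.0
```

play_rows(
  moves="0 0 0 0 0 0;0 0 0 0 0 0;0 0 0 0 0 0;0 0 0 0 0 0;0 0 0 0 0 0",
  claw=1,
  grip_force=12,
)

```text
time_s: 56.45
position: [588.1, 49.9, 33.2]
orientation: [-0.0, 0.689, 0.724, -0.0]
ft_force: [-1.6, 0.3, 3.7]
finger_gap: 0.128
grasp_force: 12.0
```

play_rows(
  moves="0 -0.2 0 0 0 0;0 -0.4 0 0 0 0;0 -0.5 0 0 0 0;0 -0.5 0 0 0 0;0 -0.5 0 0 0 0;0 -0.5 0 0 0 0;0 -0.5 0 0 0 0;0 -0.5 0 0 0 0;0 -0.5 0 0 0 0;0 -0.4 0 0 0 0;0 -0.2 0 0 0 0;0 -0.1 0 0 0 0;0 -0.1 0 0 0 0;0 -0.08 0 0 0 0;0 -0.08 0 0 0 0;0 0 0 0 0 0;0 0 0 0 0 0",
)

```text
time_s: 58.15
position: [462.3, 43.6, 33.1]
orientation: [-0.0, 0.689, 0.724, -0.0]
ft_force: [0.5, -0.2, 1.0]
finger_gap: 0.127
grasp_force: 12.0
```

play_rows(
  moves="0 -0.04 0 0 0 0;0 -0.04 0 0 0 0;0 0 0 0 0 0;0 0 0 0 0 0",
)

```text
time_s: 58.55
position: [460.4, 43.5, 33.1]
orientation: [0.0, 0.689, 0.724, 0.0]
ft_force: [1.9, -0.5, 1.3]
finger_gap: 0.131
grasp_force: 12.0
```

play_rows(
  moves="0 -0.04 0 0 0 0;0 0 0 0 0 0;0 0 0 0 0 0",
)

```text
time_s: 58.85
position: [460.3, 43.6, 33.3]
orientation: [0.001, 0.689, 0.724, 0.001]
ft_force: [4.8, 1.4, -1.1]
finger_gap: 0.129
grasp_force: 12.0
```

play_rows(
  moves="0 0.05 0 0 0 0;0 0 0 0 0 0;0 0 0 0 0 0",
)

```text
time_s: 59.15
position: [460.3, 43.6, 33.1]
orientation: [-0.0, 0.689, 0.724, -0.0]
ft_force: [1.8, 1.1, 3.7]
finger_gap: 0.131
grasp_force: 12.0
```

play_rows(
  moves="0 0 0 0 0 0;0 0 0 0 0 0;0 0 0 0 0 0;0 0 -0.4 0 0 0;0 0 -0.8 0 0 0;0 0 -1 0 0 0;0 0 -1 0 0 0;0 0 -1 0 0 0;0 0 -1 0 0 0;0 0 -1 0 0 0;-1 0 0 0 0 0;-1 0 0 0 0 0;0 0 0 0 0 0;0 0 0 0 0 0",
  claw=0,
)

```text
time_s: 60.55
position: [462.7, -6.5, 188.3]
orientation: [-0.0, 0.69, 0.724, 0.0]
ft_force: [-0.1, 0.4, -0.0]
finger_gap: 0.5
grasp_force: 0.0
```

```bash
python3 - <<'E'
from meas import *
cm=imaging.camera_model('wrist'); im=img('wrist'); save('w11',im)
for c in blobs(im,(100,120,50),(125,255,255),(150,60,560,330),2000): print('cover',rect(cm,c,26),cv2.boundingRect(c))
delta((418.4,-262,110))
E
```

```text
cover ((460.2913818359375, 42.651729583740234), (125.37936401367188, 138.7364959716797), 2.9932034015655518) (247, 84, 149, 160)
t 60.6 pos [462.7  -5.9 188.2] yaw(y) 2.82 z [-0.  0. -1.] gap 46.1 F [ 0.4  0.4 -0.4] gf 0.0 q7 0.3
tool delta mm [-253.6  -56.9   78.1] units [-10.1  -2.3   3.1]
```

View pics/w11.png

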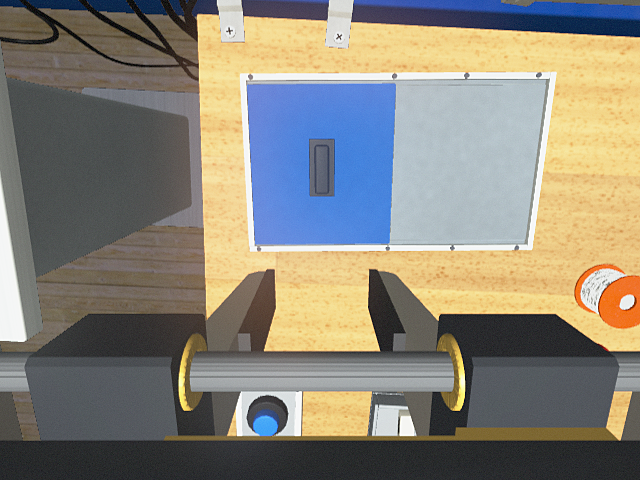

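The cover is shut, with its blue plate at px (247–395, 82–245) flush in its guides. Now the keys.

play_rows(
  moves="-0.98 -0.2 0 0 0 0;-0.98 -0.2 0 0 0 0;-0.98 -0.2 0 0 0 0;-0.98 -0.2 0 0 0 0;-0.98 -0.2 0 0 0 0;-0.98 -0.2 0 0 0 0;-0.98 -0.2 0 0 0 0;-0.98 -0.2 0 0 0 0;-0.98 -0.2 0 0 0 0;-0.98 -0.2 0 0 0 0;-0.98 -0.2 0.5 0 0 0;-0.98 -0.2 0.5 0 0 0;0 0 0 0 0 0;0 0 0 0 0 0",
  claw=1,
)

```text
time_s: 62.0
position: [417.5, -302.4, 162.7]
orientation: [-0.001, 0.69, 0.724, -0.0]
ft_force: [-0.9, 0.3, -0.1]
finger_gap: 0.005
grasp_force: 0.0
```

```bash
python3 - <<'E'
from meas import *
cm=imaging.camera_model('wrist'); im=img('wrist')
for n,(lo,hi) in dict(b=((100,150,60),(125,255,255)),y=((22,150,80),(35,255,255)),g=((50,120,60),(85,255,255))).items():
    for c in blobs(im,lo,hi,(230,0,420,290),200):
        (x,y),rad=cv2.minEnclosingCircle(np.array([ray(cm,*p[0],50)[:2] for p in c],np.float32)); print(n,x,y,rad)
delta((418.5,-262,58))
E
```

```text
y 416.87078857421875 -261.87115478515625 12.42558765411377
g 417.56646728515625 -313.9034423828125 12.501626968383789
t 62.0 pos [ 418.  -301.9  163. ] yaw(y) 2.89 z [-0.  0. -1.] gap 0.5 F [-0.2  0.4 -0.1] gf 0.0 q7 1.05
tool delta mm [ 39.7   2.6 105. ] units [1.6 0.1 4.2]
```

play_rows(
  moves="0.8 0.04 0.5 0 0 0;0.8 0.04 0.8 0 0 0;0 0 0.8 0 0 0;0 0 0.8 0 0 0;0 0 0.7 0 0 0;0 0 0.5 0 0 0;0 0 0 0 0 0;0 0 0 0 0 0",
)

```text
time_s: 62.85
position: [418.1, -262.7, 61.0]
orientation: [0.0, 0.689, 0.725, 0.0]
ft_force: [-0.3, -0.3, 0.5]
finger_gap: 0.003
grasp_force: 0.0
```

play_rows(
  moves="0 0 0.2 0 0 0;0 0 0.2 0 0 0;0 0 0.2 0 0 0;0 0 0.1 0 0 0;0 0 0 0 0 0;0 0 0 0 0 0;0 0 0 0 0 0",
)

```text
time_s: 63.55
position: [418.3, -263.1, 44.2]
orientation: [0.0, 0.69, 0.724, 0.001]
ft_force: [-1.9, 3.0, 16.3]
finger_gap: 0.004
grasp_force: 8.2
```

play_rows(
  moves="0 0 -0.4 0 0 0;0 0 -0.5 0 0 0;0 0 -0.3 0 0 0;0 0 0 0 0 0;0.7 0.03 0 0 0 0;0.7 0.03 0 0 0 0;0.7 0.03 0 0 0 0;0 0 0 0 0 0;0 0 0 0 0 0;0 0 0 0 0 0",
)

```text
time_s: 64.55
position: [417.3, -211.4, 73.2]
orientation: [0.0, 0.69, 0.724, -0.0]
ft_force: [-0.7, -0.7, 0.1]
finger_gap: 0.009
grasp_force: 0.0
```

```bash
python3 - <<'E'
from h import *
delta((417.5,-209.8,43.5))
E
```

```text
t 64.5 pos [ 417.3 -211.4   73.2] yaw(y) 2.78 z [ 0. -0. -1.] gap 0.8 F [-0.7 -0.7  0.1] gf 0.0 q7 1.02
tool delta mm [ 1.6  0.3 29.7] units [0.1 0.  1.2]
```

play_rows(
  moves="0.05 0 0.4 0 0 0;0 0 0.2 0 0 0;0 0 0.2 0 0 0;0 0 0.2 0 0 0;0 0 0.2 0 0 0;0 0 0 0 0 0;0 0 0 0 0 0;0 0 0 0 0 0",
)

```text
time_s: 65.35
position: [416.9, -209.5, 44.1]
orientation: [-0.0, 0.69, 0.724, 0.001]
ft_force: [-5.6, 2.0, 21.6]
finger_gap: 0.003
grasp_force: 10.9
```

play_rows(
  moves="0 0 -0.4 0 0 0;0 0 -0.5 0 0 0;0 0 -0.3 0 0 0;0 0 0 0 0 0;-1 0.03 0 0 0 0;-1 0.03 0 0 0 0;-1 0.03 0 0 0 0;-1 0.03 0 0 0 0;-0.16 0.03 0 0 0 0;0 0 0 0 0 0;0 0 0 0 0 0;0 0 0 0 0 0",
)

```text
time_s: 66.55
position: [426.1, -311.3, 72.8]
orientation: [-0.001, 0.689, 0.725, 0.0]
ft_force: [0.7, 0.2, 0.5]
finger_gap: 0.004
grasp_force: 0.0
```

```bash
python3 - <<'E'
from h import *
delta((418.2,-313.9,43.5))
E
```

```text
t 66.5 pos [ 426.1 -311.3   72.8] yaw(y) 2.91 z [-0.  0. -1.] gap 0.4 F [0.7 0.2 0.5] gf 0.0 q7 1.18
tool delta mm [-2.2 -8.1 29.3] units [-0.1 -0.3  1.2]
```

play_rows(
  moves="-0.1 -0.32 0 0 0 0;0 0 0 0 0 0;0 0 0.4 0 0 0;0 0 0.2 0 0 0;0 0 0.2 0 0 0;0 0 0.2 0 0 0;0 0 0.2 0 0 0;0 0 0 0 0 0;0 0 0 0 0 0;0 0 0 0 0 0",
)

```text
time_s: 67.55
position: [418.1, -315.6, 44.2]
orientation: [-0.0, 0.69, 0.724, 0.001]
ft_force: [-4.0, 4.1, 17.6]
finger_gap: 0.005
grasp_force: 9.0
```

play_rows(
  moves="0 0 -0.4 0 0 0;0 0 -0.5 0 0 0;0 0 -0.6 0 0 0;0 0 -1 0 0 0;0 0 -1 0 0 0;0 0 -1 0 0 0;1 0 -1 0 0 0;1 0 -1 0 0 0;1 0 0 0 0 0;1 0 0 0 0 0;1 0 0 0 0 0;0 0 0 0 0 0;0 0 0 0 0 0;0 0 0 0 0 0",
)

```text
time_s: 68.95
position: [412.1, -191.9, 206.0]
orientation: [0.0, 0.69, 0.724, 0.0]
ft_force: [0.4, 0.5, 0.2]
finger_gap: 0.004
grasp_force: 0.0
```

```bash
python3 - <<'E'
from h import *
pose(); save('s9',img('scene'))
E
```

```text
t 69.0 pos [ 412.1 -191.9  206. ] yaw(y) 2.76 z [ 0. -0. -1.] gap 0.4 F [0.4 0.5 0.2] gf 0.0 q7 0.68
```

View pics/s9.png

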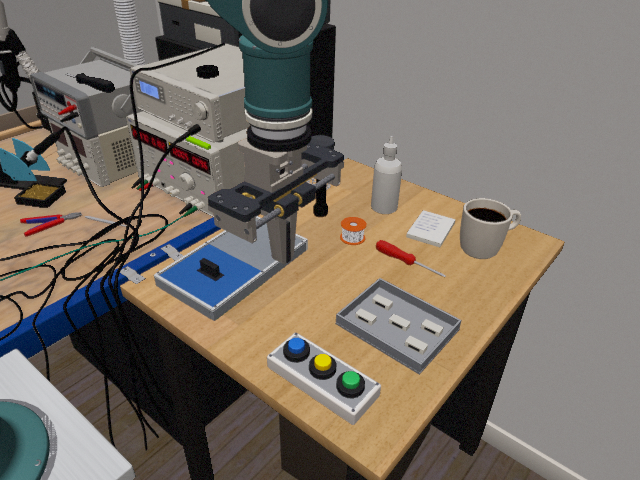

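The scene view shows the cover shut, five relays in the tray around (400,322), the keys up, and the reel, screwdriver and torch undisturbed. The arm is clear of everything.

```bash
python3 - <<'E'
from h import *
print(r.finish_job())
E
```

```text
the job is handed in; nothing more can be done
None
```

The job is done and handed in: all five relays are in the tray, the three heat sinks are in the store, the cover is slid shut, and yellow, blue and green were pressed in that order; the judge's result was not shown.

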